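# Refill a gravity feed rail of sensor bodies

### The job

Refill the sloping feed rail: wedge its sprung gate open with the wooden wedge, take the steel follower weight out of the rail and slide every sensor body on the bench down it to the stop, all nose first and sitting flat. Put the follower back in behind them so that it rests on the last one, then pull the wedge so that the gate springs shut and lay the wedge back in its black tray the way it lay. Leave everything else on the bench where it is.

Things in the scene. Friction and masses are not known exactly. Their poses are not given: they have to be found in the camera images.
- rail: aluminium channel sloping 20 degrees down along its own x. Frame on its floor, on the centre line, at the gate's tooth, 84 mm above the bench: x down the slope, y level, towards the gate's tail (robot's side), z normal to the floor. Floor from x = -56 mm (open end) to +188 mm (stop); side walls 6 mm high, 27.5 mm apart inside, 4 mm thick. Slippery: friction about 0.15
- shoe (a point): centre of the loading shoe, on the rail's floor at rail x = -28 mm: the 56 mm above the gate, where the channel is open on top. A piece let go here flat on the floor slides down by itself when the gate is open
- bar_tip (a point): upper end of the steel retaining bar's underside: the bar, 8 mm wide and 4 mm thick, runs over the centre line from rail x = 4 mm to the stop, its underside 25 mm over the floor. 22 mm high pieces cannot be lifted out past it, but their sides stand 16 mm above the side walls and can be gripped by fingers that straddle the bar
- end_stop (a point): foot of the black end stop's face, rail x = +188 mm; the stop is 29 mm high over the floor
- gate (a joint): seesaw gate, rad about a level axis along the rail. 0: shut, a 14 mm wide tooth stands 8 mm up through the rail's floor at x = 0 and stops anything either way. Lifting the tail sinks the tooth; from 0.30 the way is free. A spring drives it back to 0 (about 3 N at the tail's foot when shut, 4 N when propped). Limit 0.6
- gate_foot (a point): lowest line of the rounded steel foot (8 mm across, 12 mm wide along the rail) under the end of the gate's tail, 63 mm out from the rail's centre line on its +y side; when shut it hangs 7 mm above the ledge
- ledge (a point): point on the level aluminium ledge straight under the shut foot, 57 mm above the bench. The ledge runs from 7 to 91 mm out from the rail's centre line, with guide rims 3 mm high, 22 mm apart inside, along the rail's y: the wedge goes in level between them, nose to the rail. With the foot on the wedge's flat the gate is at about 0.38
- wedge: wooden wedge, 86 long (x), 16 wide, 35 g. Origin on the underside, x to the thin nose: nose edge at x = +43 mm, 3 mm thick; ramp rising to 21 mm at x = +3 mm; flat 21 mm high from x = +3 to -19 mm, on which the foot is to rest; then a grip block 24 long, 16 wide, 40 high (x -19 to -43 mm). Starts lying in the tray
- follower: steel follower weight, a ribbed block 28 long (x), 24 wide (y), 22 high, about 115 g; origin at the centre of the underside. Starts in the rail against the end stop, x down the slope; either end may go first. It can be parked in the empty tray meanwhile
- tray: fixed shallow black tray, 90 (its x) by 135 mm (its y) outside, walls 3 mm thick and 12 mm high, floor 3 mm thick; origin under its centre
- sensor1: a grey plastic sensor body, 30 long (x), 24 wide (y): a box 22 long and 22 high (x -15 to +7 mm) with a low nose 8 long and 10 high in front of it (x +7 to +15 mm) that carries three gold contacts on top; origin at the centre of the underside, x towards the nose, z up; 30 g. None when this start has no such piece
- sensor2: a grey plastic sensor body, 30 long (x), 24 wide (y): a box 22 long and 22 high (x -15 to +7 mm) with a low nose 8 long and 10 high in front of it (x +7 to +15 mm) that carries three gold contacts on top; origin at the centre of the underside, x towards the nose, z up; 30 g. None when this start has no such piece
- sensor3: a grey plastic sensor body, 30 long (x), 24 wide (y): a box 22 long and 22 high (x -15 to +7 mm) with a low nose 8 long and 10 high in front of it (x +7 to +15 mm) that carries three gold contacts on top; origin at the centre of the underside, x towards the nose, z up; 30 g. None when this start has no such piece
- sensor4: a grey plastic sensor body, 30 long (x), 24 wide (y): a box 22 long and 22 high (x -15 to +7 mm) with a low nose 8 long and 10 high in front of it (x +7 to +15 mm) that carries three gold contacts on top; origin at the centre of the underside, x towards the nose, z up; 30 g. None when this start has no such piece
- sensor5: a grey plastic sensor body, 30 long (x), 24 wide (y): a box 22 long and 22 high (x -15 to +7 mm) with a low nose 8 long and 10 high in front of it (x +7 to +15 mm) that carries three gold contacts on top; origin at the centre of the underside, x towards the nose, z up; 30 g. None when this start has no such piece
- buzzer1: bystander: black buzzer disc 28 mm across, 11 high, lying among the sensors
- buzzer2: bystander: another such buzzer
- screwdriver: bystander: screwdriver 170 mm long with a black handle, lying along its x
- coupon: bystander: small green circuit board 70 by 50 mm with a buzzer on it
- flux_bottle: bystander: white bottle, 38 mm across, 95 high
- solder_spool: bystander: black spool, 52 mm across, 40 high
- probe_block: bystander: black block 40 by 30 by 30 mm with brass pins, 42 high

How it is judged:
On the way, in this order (a step that is already met when the one before it is completed fails the run):
1. the wedge alone holds the gate open, the fingers off it (value of joint gate above 0.31 rad and contact force between wedge and gate above 0.5 N and contact force between the fingers and wedge below 0.05 N and contact force between the fingers and gate below 0.05 N), for 0.2 s.
2. the follower is out of the rail (value of joint gate above 0.31 rad and (z of follower in the frame of rail above 0.035 m or y of follower in the frame of rail above 0.045 m or y of follower in the frame of rail below -0.045 m or x of follower in the frame of rail below -0.075 m)), for 0.1 s.
3. every sensor body lies in the rail below the gate, flat and nose down the slope, the first one at the stop (value of joint gate above 0.31 rad and x of sensor1 in the frame of rail between 0.016 and 0.18 m and y of sensor1 in the frame of rail between -0.006 and 0.006 m and z of sensor1 in the frame of rail between -0.004 and 0.006 m and angle between each of sensor1, sensor2, sensor3, sensor4, sensor5's own x axis and vertical above 1.75 rad and x of sensor2 in the frame of rail between 0.016 and 0.18 m and y of sensor2 in the frame of rail between -0.006 and 0.006 m and z of sensor2 in the frame of rail between -0.004 and 0.006 m and x of sensor3 in the frame of rail between 0.016 and 0.18 m and y of sensor3 in the frame of rail between -0.006 and 0.006 m and z of sensor3 in the frame of rail between -0.004 and 0.006 m and x of sensor4 in the frame of rail between 0.016 and 0.18 m and y of sensor4 in the frame of rail between -0.006 and 0.006 m and z of sensor4 in the frame of rail between -0.004 and 0.006 m and x of sensor5 in the frame of rail between 0.016 and 0.18 m and y of sensor5 in the frame of rail between -0.006 and 0.006 m and z of sensor5 in the frame of rail between -0.004 and 0.006 m and x of any of sensor1, sensor2, sensor3, sensor4, sensor5 in the frame of rail above 0.164 m), for 0.2 s.
4. the follower is in the rail behind the sensor bodies, resting on the last (all of step 3 and x of follower in the frame of rail between 0.016 and 0.18 m and y of follower in the frame of rail between -0.006 and 0.006 m and z of follower in the frame of rail between -0.004 and 0.006 m and x of follower in the frame of sensor1 below -0.02 m and x of follower in the frame of sensor2 below -0.02 m and x of follower in the frame of sensor3 below -0.02 m and x of follower in the frame of sensor4 below -0.02 m and x of follower in the frame of sensor5 below -0.02 m and (distance between follower and sensor1 below 0.036 m or distance between follower and sensor2 below 0.036 m or distance between follower and sensor3 below 0.036 m or distance between follower and sensor4 below 0.036 m or distance between follower and sensor5 below 0.036 m)), for 0.2 s.
At the end, for the whole second after the job is handed in: every sensor body lies in the rail between gate and stop, within 6 mm of its centre line, nose down the slope, one within 9 mm of the stop; the follower behind them, within 36 mm of the last; the gate shut (below 0.04 rad); the wedge flat in the tray; all at rest (x of sensor1 in the frame of rail between 0.016 and 0.18 m and y of sensor1 in the frame of rail between -0.006 and 0.006 m and z of sensor1 in the frame of rail between -0.004 and 0.006 m and angle between each of sensor1, sensor2, sensor3, sensor4, sensor5's own x axis and vertical above 1.75 rad and x of sensor2 in the frame of rail between 0.016 and 0.18 m and y of sensor2 in the frame of rail between -0.006 and 0.006 m and z of sensor2 in the frame of rail between -0.004 and 0.006 m and x of sensor3 in the frame of rail between 0.016 and 0.18 m and y of sensor3 in the frame of rail between -0.006 and 0.006 m and z of sensor3 in the frame of rail between -0.004 and 0.006 m and x of sensor4 in the frame of rail between 0.016 and 0.18 m and y of sensor4 in the frame of rail between -0.006 and 0.006 m and z of sensor4 in the frame of rail between -0.004 and 0.006 m and x of sensor5 in the frame of rail between 0.016 and 0.18 m and y of sensor5 in the frame of rail between -0.006 and 0.006 m and z of sensor5 in the frame of rail between -0.004 and 0.006 m and x of any of sensor1, sensor2, sensor3, sensor4, sensor5 in the frame of rail above 0.164 m and x of follower in the frame of rail between 0.016 and 0.18 m and y of follower in the frame of rail between -0.006 and 0.006 m and z of follower in the frame of rail between -0.004 and 0.006 m and x of follower in the frame of sensor1 below -0.02 m and x of follower in the frame of sensor2 below -0.02 m and x of follower in the frame of sensor3 below -0.02 m and x of follower in the frame of sensor4 below -0.02 m and x of follower in the frame of sensor5 below -0.02 m and (distance between follower and sensor1 below 0.036 m or distance between follower and sensor2 below 0.036 m or distance between follower and sensor3 below 0.036 m or distance between follower and sensor4 below 0.036 m or distance between follower and sensor5 below 0.036 m) and value of joint gate below 0.04 rad and x of wedge in the frame of tray between -0.045 and 0.045 m and y of wedge in the frame of tray between -0.068 and 0.068 m and z of wedge in the frame of tray between -0.001 and 0.008 m and angle between wedge's own z axis and vertical below 0.15 rad and linear speed of each of sensor1, sensor2, sensor3, sensor4, sensor5, follower, wedge below 0.02 m/s); the robot touches nothing.
It fails at once if one of the buzzers, the screwdriver, circuit board, bottle, spool or pin block is moved by more than 60 mm (distance of any of screwdriver, coupon, flux_bottle, solder_spool, probe_block, buzzer1, buzzer2 from where it was at the start of the episode above 0.06 m).
Of sensor1, sensor2, sensor3, sensor4, sensor5 only 3 to 5 are there at a start; the rules pass over those that are not, and their reading is None.
At some moment in a run one of sensor1, sensor2, sensor3, sensor4, sensor5 may be knocked a few centimetres aside while the robot is not near it.
It also fails if it takes over 210 s, if anything falls off the work surface, if the arm or the gripper's body presses on something with over 40 N, if the wrist force passes 120 N, or if a joint passes its speed limit or range.

### The arm

A 7-joint arm with a two-finger parallel gripper is mounted at the origin on the work surface. World frame = base frame: x ahead of the robot, y to its left, z up, the work surface at z = 0. Lengths are in m, angles in rad, forces in N, time in s.
With the tool pointing down it reaches from about 0.4 to 0.875 m from the base axis. Payload 19.3 kg.
Tool frame: the origin (TCP) lies at the very end of the fingers, on their centre line; the grasp point (between the pads) lies 19 mm behind it; z points along the fingers, x is the direction in which the jaws open and shut, and the axes are right-handed (so a half turn about z gives the same grasp; the last joint's range is limited). The gripper opens to 85 mm and grips with 20 to 120 N. Pads are 22 mm wide; open, the fingers measure 114 mm over their backs; the gripper's body (76 mm by 85 mm) begins 54 mm behind the grasp point. The pads swing forward as they close: fully open they stand 13 mm farther back than shut.
Start: joints at [1.062, 0.521, -0.036, 1.599, 0.021, 1.021, -0.113], TCP at [0.266, -0.566, 0.231] pointing down, gripper open.
Joint ranges: [-2.91, 2.91], [-0.3, 2.13], [-1.5, 1.42], [0.17, 2.43], [-1.26, 4.41], [0.16, 1.93], [-2.52, 2.52]. Speed limits (rad/s): [1.89, 1.89, 2.39, 2.39, 3.01, 3.01, 3.01].

### API

Orientations are given as [roll, pitch, yaw] about the fixed x, y, z axes, in that order (R = Rz(yaw) Ry(pitch) Rx(roll)).
In Python, from workcell import bot gives the robot as it stands.
- The arm moves only by the tool jog_arm, never from a script. Its argument "increments" is a list of rows, each an object of numbers: "wx", "wy", "wz": the turn, a rotation vector about the tool's x, y, z in degrees; "x", "y", "z": the shift along the tool's x, y, z in cm; "claw": the opening in per cent of the stroke, from 0 (shut) to 100 (fully open). A call has 1 to 10 rows; each row is the pose to reach, as a shift and turn from the pose measured when the call began, along the tool's axes at that moment; what a row does not reach only later rows make up. A row lasts 1/8 s, in which the tool goes at most 62.5 mm and 10.7 degrees, less where a joint would pass 70% of its speed; a pose out of reach is approached as far as the arm can. A call with a gripper value outside its range is refused whole. The fingers move at their own pace and stop on an object; "squeeze" is the grip in N (left out, the last holds). Time passes only in rows, so rows that repeat a pose let the fingers close. It gives the time, the measured TCP pose, the force and the opening at its end, in the units of the state.
- bot.observe(): the state, without advancing time (a new reading comes with each control period).
- bot.grab_frame(name): name is "scene" or "top" or "wrist"; returns a dict with "pixels" (384x512x3 uint8, red, green, blue), "fov_y" (degrees; the focal length in pixels is half the picture's height over the tangent of half this angle, whatever the lens; pixels are square), "cx", "cy" (the principal point, pixels), "k1" (the pictures are not rectified: a ray, as slopes to the right and down, at radius r is drawn at 1 + k1 r^2 times it, then the intrinsics apply), "origin" and "orientation" of the camera in the world. Camera axes: x right, y down, z forward; pixel columns grow to the right and rows downward; lengths in m; the calibration is good to about 2 mm. A picture is of the moment at which its call begins. There is no depth.
- bot.job_done(): hands the job in, once; it reports no verdict.
The state is a dict: "clock": time; "qpos": joint angles; "qd": joint speeds; "joint_efforts": joint torques, N m; "position": TCP position; "tool_rot": TCP orientation; "force": force on the tool from outside, world axes, zero at the start; "moment": the same for the moment, N m; "grip_width": finger opening in m.
Only numpy, scipy, OpenCV 4.12 (cv2) and the standard library are available. Lean on these libraries where they do the work, as an engineer would, in place of code of your own. Each camera call takes 0.05 s, during which the arm holds its last target.

## Working session

There is one attempt and no reset: what is moved stays moved. The work goes in short steps, Python scripts to look and compute and a tool call to move; the robot and the scene stay as the last step left them, time stands still between calls to the robot, and variables do not carry over. Pictures are saved under pics/ and viewed, and the job is handed in when it is done.

Besides the shell and the picture viewer there is one more tool, called after ">>>" as name([rows], argument=value, ...), one row to a line, values as JSON. jog_arm: Moves the arm, as the interface text tells. Its arguments: {"type":"object","properties":{"increments":{"type":"array","items":{"type":"object","properties":{"wx":{"type":"number"},"wy":{"type":"number"},"wz":{"type":"number"},"x":{"type":"number"},"y":{"type":"number"},"z":{"type":"number"},"claw":{"type":"number"}}}},"squeeze":{"type":"number"}},"required":["increments"]}

```bash
ls -la; mkdir -p pics; cat > h.py <<'E'
import numpy as np, cv2
from scipy.spatial.transform import Rotation as R
from workcell import bot
def rot(o):
    o=np.array(o,float)
    if o.shape==(3,3): return o
    return R.from_euler('xyz',o).as_matrix()
def grab(name,fn):
    f=bot.grab_frame(name); cv2.imwrite('pics/'+fn+'.png',f['pixels'][:,:,::-1])
    np.save('pics/'+fn+'.npy',{k:v for k,v in f.items()},allow_pickle=True); return f
def load(fn): return np.load('pics/'+fn+'.npy',allow_pickle=True).item()
def foc(f): return 192/np.tan(np.radians(f['fov_y'])/2)
def ray(f,u,v):
    F=foc(f); d=np.array([(u-f['cx'])/F,(v-f['cy'])/F]); p=d.copy()
    for _ in range(30): p=d/(1+f['k1']*(p@p))
    r=rot(f['orientation'])@np.array([p[0],p[1],1]); return np.array(f['origin']),r/np.linalg.norm(r)
def onz(f,u,v,z):
    o,r=ray(f,u,v); return o+r*(z-o[2])/r[2]
def proj(f,P):
    c=rot(f['orientation']).T@(np.array(P)-np.array(f['origin'])); p=c[:2]/c[2]; p=p*(1+f['k1']*(p@p)); return p*foc(f)+[f['cx'],f['cy']]
def tri(obs):
    A=np.zeros((3,3));b=np.zeros(3)
    for f,u,v in obs:
        o,r=ray(f,u,v);M=np.eye(3)-np.outer(r,r);A+=M;b+=M@o
    return np.linalg.solve(A,b)
def crop(fn,x0,y0,x1,y1,s,out):
    im=cv2.imread('pics/'+fn+'.png')[y0:y1,x0:x1]; im=cv2.resize(im,None,fx=s,fy=s,interpolation=cv2.INTER_CUBIC)
    st=20 if s<6 else 10
    for x in range((x0//st+1)*st,x1,st):
        cv2.line(im,((x-x0)*s,0),((x-x0)*s,6),(0,0,255),1); cv2.putText(im,str(x),((x-x0)*s+2,12),0,0.35,(0,0,255),1)
    for y in range((y0//st+1)*st,y1,st):
        cv2.line(im,(0,(y-y0)*s),(6,(y-y0)*s),(0,0,255),1); cv2.putText(im,str(y),(2,(y-y0)*s-2),0,0.35,(0,0,255),1)
    cv2.imwrite('pics/'+out+'.png',im)
E
python3 - <<'E'
from h import *
for n in ['scene','top','wrist']:
    f=grab(n,n+'0'); print(n,f['fov_y'],f['cx'],f['cy'],f['k1'],np.round(f['origin'],3),np.round(f['orientation'],3))
print(bot.observe())
E
```

```text
total 12
drwxr-xr-x  3 agent agent 4096 Dec  7 03:36 .
drwxr-xr-x 23 root  root  4096 Dec  7 03:36 ..
drwxr-xr-x  2 agent agent 4096 Dec  7 03:36 pics
scene 51.93200700112547 256.9109877147981 189.05663949949113 -0.09555139280506249 [1.442 0.401 1.027] [-2.336 -0.019  2.006]
top 53.997728282840825 258.92434551941517 196.92251213569367 -0.009571115009034247 [0.357 0.01  1.079] [-2.951  0.012 -1.544]
wrist 69.08556007073244 256.4784565371935 193.1568404959646 -0.023966773099526002 [ 0.331 -0.535  0.374] [ 2.852e+00  1.000e-03 -1.132e+00]
{'clock': 0.15, 'qpos': array([ 1.06179042,  0.52185759, -0.03630857,  1.59985282,  0.02117931,
        1.02109413, -0.1127959 ]), 'qd': array([ 0.0001553 ,  0.00010409,  0.00063657, -0.00018196,  0.00021014,
       -0.00041215,  0.00147218]), 'joint_efforts': array([ 7.54766643e-04, -9.27389359e+01,  1.97982833e+00, -3.70057011e+01,
        1.78873568e-02,  6.40815138e-03,  9.80951597e-06]), 'position': array([ 0.265404  , -0.56558396,  0.23087899]), 'tool_rot': array([ 3.14154620e+00,  8.26522752e-04, -1.13202627e+00]), 'force': array([ 0.52889487, -0.65958685, -0.66085565]), 'moment': array([-0.03608311, -0.04669681,  0.01195859]), 'grip_width': 0.08557608588172123}
```

View pics/scene0.png

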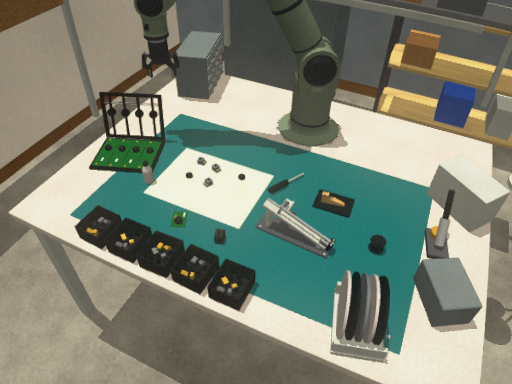

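View pics/top0.png

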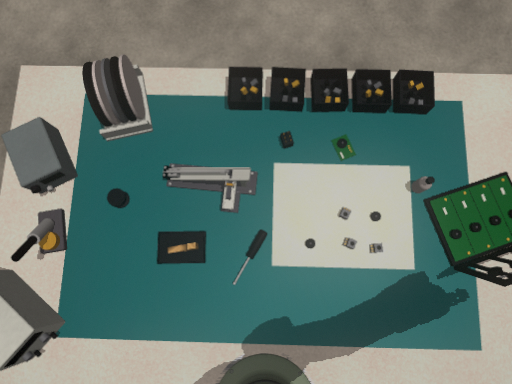

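View pics/wrist0.png

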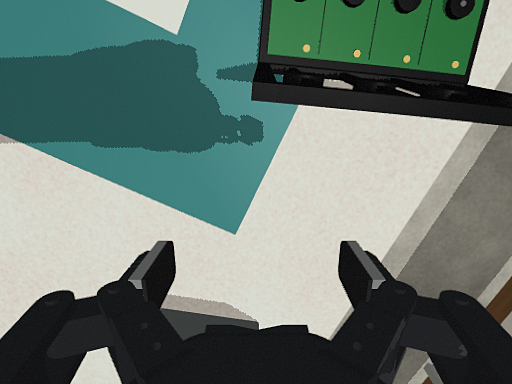

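The overview shows three sensors and two buzzers on the white mat, around (345-375, 213-248) in the top picture. The rail is at about (165-255, 165-210) and the tray with the wedge at (182,247). I'll zoom in.

```bash
python3 - <<'E'
from h import *
crop('top0',155,155,265,265,7,'c1')
crop('top0',295,195,395,260,8,'c2')
f=load('top0')
for n,p in dict(stop=(166,172),rail_up=(250,172),tray=(182,247),s1=(344,213),s2=(349,243),s3=(376,248),b1=(310,243),b2=(375,216)).items(): print(n,np.round(onz(f,*p,0.0),3))
E
```

```text
stop [0.633 0.306 0.   ]
rail_up [0.639 0.057 0.   ]
tray [0.414 0.244 0.   ]
s1 [ 0.524 -0.218  0.   ]
s2 [ 0.438 -0.231  0.   ]
s3 [ 0.426 -0.307  0.   ]
b1 [ 0.435 -0.12   0.   ]
b2 [ 0.517 -0.307  0.   ]
```

View pics/c1.png

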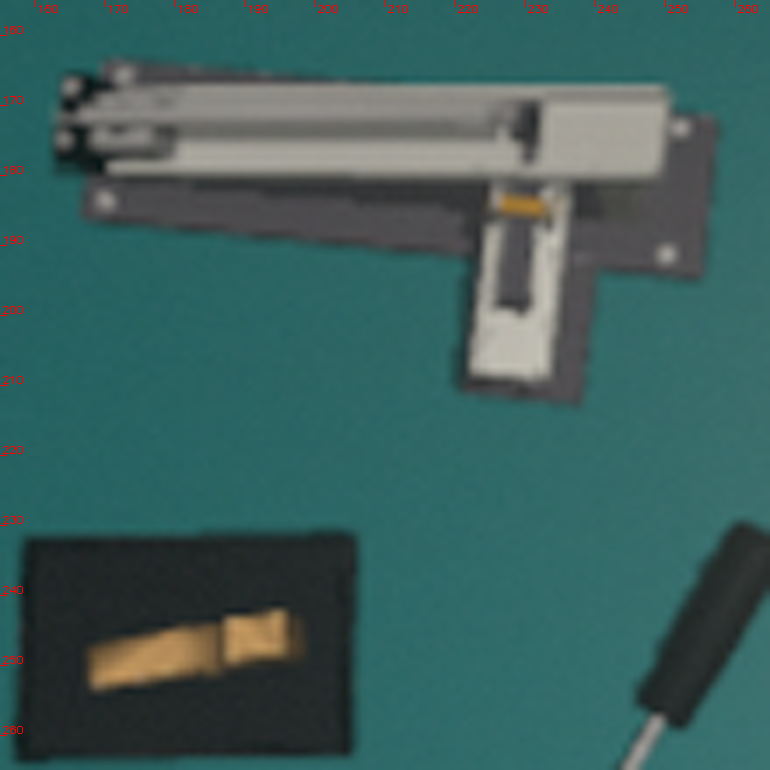

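View pics/c2.png

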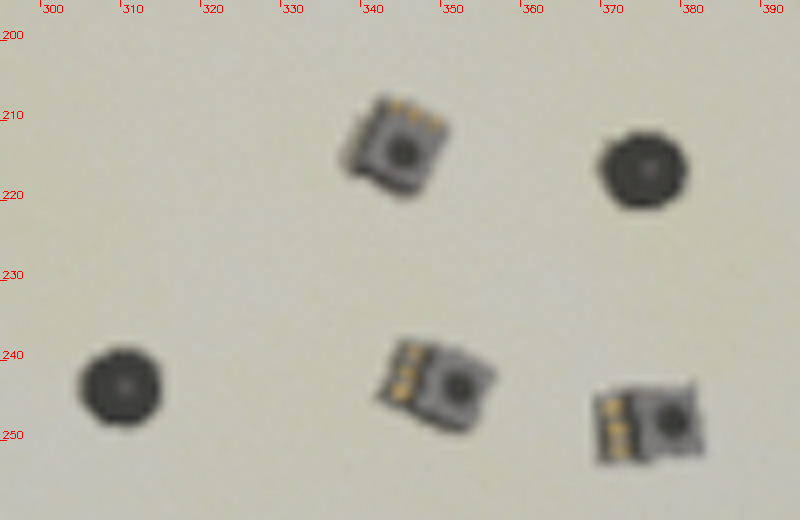

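```bash
cat >> h.py <<'E'
def down(yaw,tilt=None):
    return R.from_euler('xyz',[np.pi,0,yaw]).as_matrix()
def goto(P,M):
    s=bot.observe(); M0=rot(s['tool_rot']); d=M0.T@(np.array(P)-s['position'])*100
    w=R.from_matrix(M0.T@M).as_rotvec(degrees=True)
    print('clock %.2f'%s['clock'],'xyz',np.round(d,2),'w',np.round(w,2),'F',np.round(s['force'],2),'grip %.4f'%s['grip_width'], 'rows>=%.1f'%max(np.linalg.norm(d)/6.25,np.linalg.norm(w)/10.7))
E
python3 -c "
from h import *
goto([.47,-.22,.25],down(0))"
```

```text
clock 0.15 xyz [-22.59 -33.2   -1.89] w [-2.000e-02  4.000e-02 -6.486e+01] F [ 0.53 -0.66 -0.66] grip 0.0856 rows>=6.4
```

>>> jog_arm([
  {"x": -22.6,"y": -33.2,"z": -1.9,"wz": -64.9},
  {"x": -22.6,"y": -33.2,"z": -1.9,"wz": -64.9},
  {"x": -22.6,"y": -33.2,"z": -1.9,"wz": -64.9},
  {"x": -22.6,"y": -33.2,"z": -1.9,"wz": -64.9},
  {"x": -22.6,"y": -33.2,"z": -1.9,"wz": -64.9},
  {"x": -22.6,"y": -33.2,"z": -1.9,"wz": -64.9},
  {"x": -22.6,"y": -33.2,"z": -1.9,"wz": -64.9},
  {"x": -22.6,"y": -33.2,"z": -1.9,"wz": -64.9},
])

```text
schema error: expected keys wx, wy, wz, x, y, z, claw
```

```bash
python3 -c "
from h import *
grab('wrist','w1'); s=bot.observe(); print(s['position'],s['tool_rot'],s['qpos'])"
```

```text
[ 0.26539902 -0.56565088  0.23096679] [ 3.14152099e+00  6.48887348e-04 -1.13203170e+00] [ 1.06182757  0.52177111 -0.036305    1.59975833  0.02122452  1.02110126
 -0.11278301]
```

View pics/w1.png

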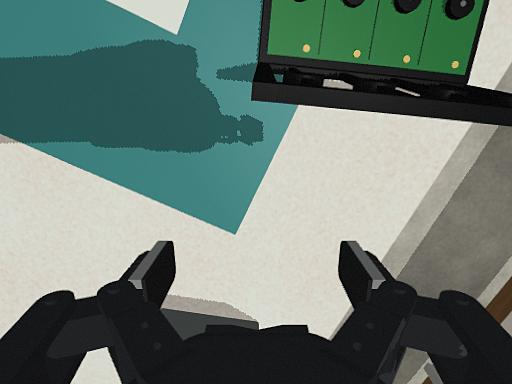

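The picture hasn't changed because the call was refused: every row needs all seven keys.

>>> jog_arm([
  {"x": -22.6,"y": -33.2,"z": -1.9,"wx": 0,"wy": 0,"wz": -64.9,"claw": 100},
  {"x": -22.6,"y": -33.2,"z": -1.9,"wx": 0,"wy": 0,"wz": -64.9,"claw": 100},
  {"x": -22.6,"y": -33.2,"z": -1.9,"wx": 0,"wy": 0,"wz": -64.9,"claw": 100},
  {"x": -22.6,"y": -33.2,"z": -1.9,"wx": 0,"wy": 0,"wz": -64.9,"claw": 100},
  {"x": -22.6,"y": -33.2,"z": -1.9,"wx": 0,"wy": 0,"wz": -64.9,"claw": 100},
  {"x": -22.6,"y": -33.2,"z": -1.9,"wx": 0,"wy": 0,"wz": -64.9,"claw": 100},
  {"x": -22.6,"y": -33.2,"z": -1.9,"wx": 0,"wy": 0,"wz": -64.9,"claw": 100},
  {"x": -22.6,"y": -33.2,"z": -1.9,"wx": 0,"wy": 0,"wz": -64.9,"claw": 100},
])

```text
clock: 1.2
position: [0.4709, -0.2181, 0.2502]
tool_rot: [-3.141, -0.0, 0.004]
force: [-0.4, 0.1, -0.5]
grip_width: 0.0857
```

```bash
python3 -c "
from h import *
grab('wrist','w1'); s=bot.observe(); print(s['position'],s['tool_rot'],s['qpos'])"
```

```text
[ 0.47009539 -0.219578    0.25001421] [-3.14097406e+00  5.34662243e-04  1.82633653e-03] [ 0.64534961  0.35523556 -0.41412035  1.83936218  0.16852427  0.98212454
  0.16199971]
```

View pics/w1.png

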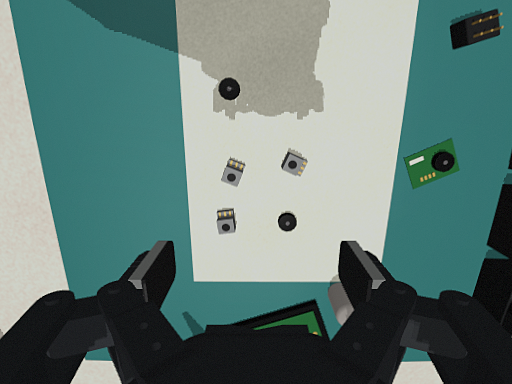

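```bash
python3 -c "
from h import *
crop('w1',210,145,320,240,7,'c3')"
```

```text
(no output)
```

View pics/c3.png

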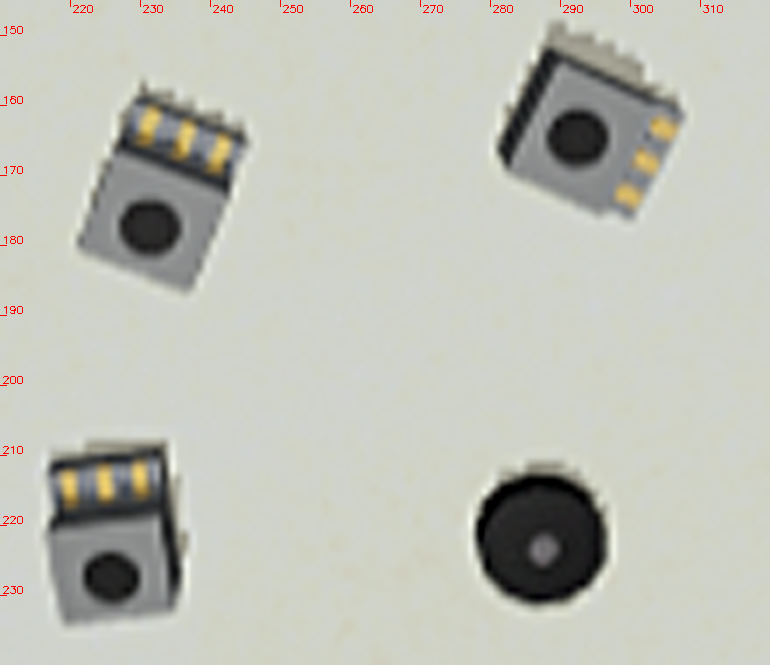

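All three sensors are upright, with the dark top discs visible at (231,178), (292,165) and (226,228). A's nose points right and slightly up, and the other two point up in the picture. Next I'll view the rail and tray.

>>> jog_arm([
  {"x": 5,"y": -35,"z": -6,"wx": 0,"wy": 0,"wz": 0,"claw": 100},
  {"x": 5,"y": -35,"z": -6,"wx": 0,"wy": 0,"wz": 0,"claw": 100},
  {"x": 5,"y": -35,"z": -6,"wx": 0,"wy": 0,"wz": 0,"claw": 100},
  {"x": 5,"y": -35,"z": -6,"wx": 0,"wy": 0,"wz": 0,"claw": 100},
  {"x": 5,"y": -35,"z": -6,"wx": 0,"wy": 0,"wz": 0,"claw": 100},
  {"x": 5,"y": -35,"z": -6,"wx": 0,"wy": 0,"wz": 0,"claw": 100},
  {"x": 5,"y": -35,"z": -6,"wx": 0,"wy": 0,"wz": 0,"claw": 100},
  {"x": 5,"y": -35,"z": -6,"wx": 0,"wy": 0,"wz": 0,"claw": 100},
])

```text
clock: 2.25
position: [0.5196, 0.1289, 0.3098]
tool_rot: [3.141, 0.001, 0.0]
force: [-0.5, -0.8, 0.6]
grip_width: 0.0851
```

```bash
python3 -c "
from h import *
grab('wrist','w2'); s=bot.observe(); print(s['position'],s['tool_rot'])"
```

```text
[0.51959299 0.12861247 0.3098623 ] [ 3.14129475e+00  1.00227601e-03 -4.83543591e-04]
```

View pics/w2.png

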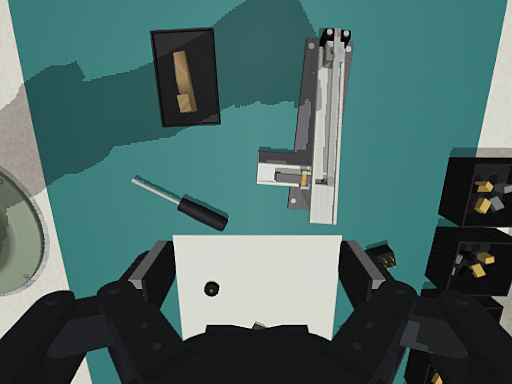

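```bash
python3 -c "
from h import *
crop('w2',245,130,355,230,7,'c4')
crop('w2',285,20,365,110,8,'c5')
crop('w2',145,20,225,130,7,'c6')"
```

```text
(no output)
```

View pics/c4.png

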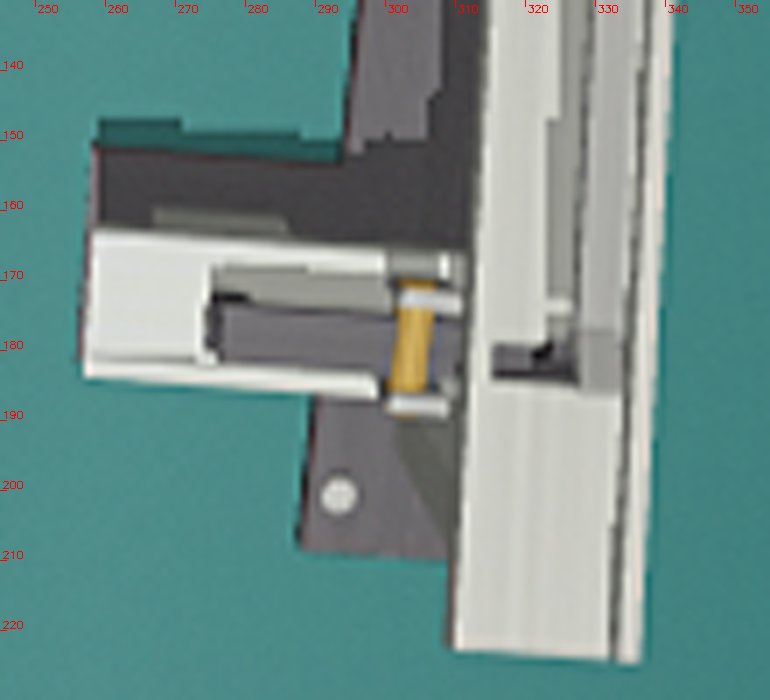

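View pics/c5.png

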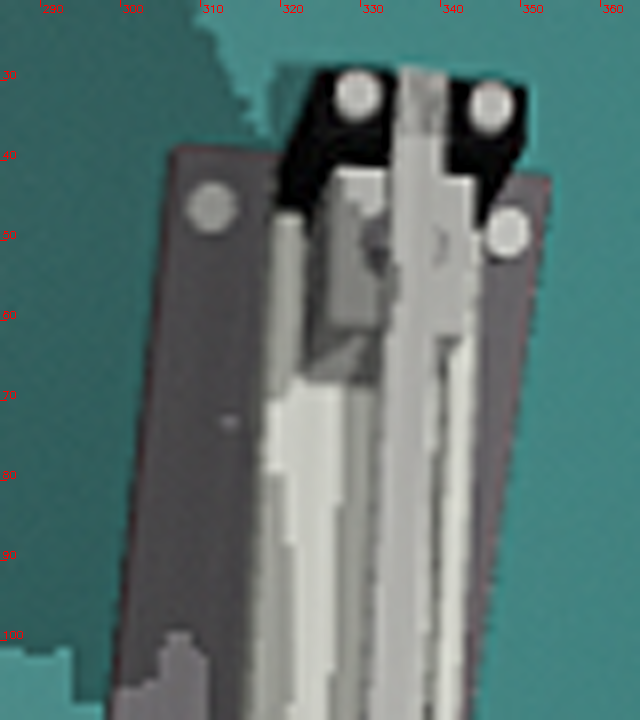

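View pics/c6.png

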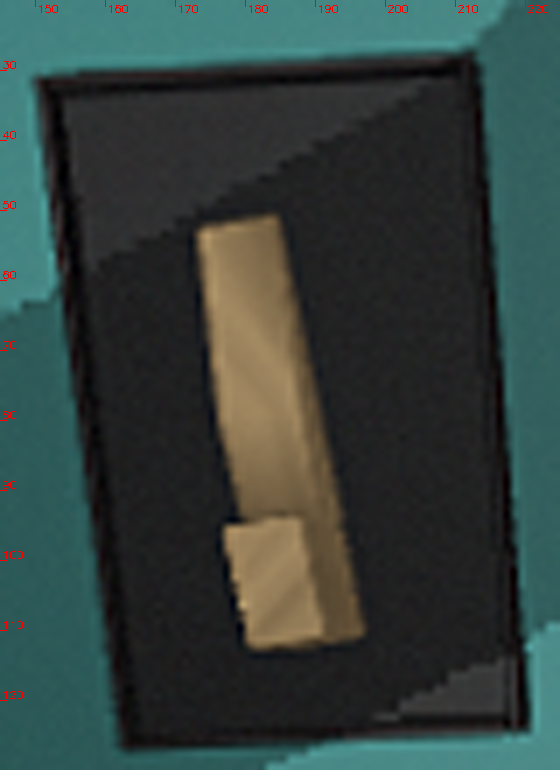

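```bash
cat >> h.py <<'E'
def railM(yaw,sl=np.radians(20)):
    h=np.array([np.cos(yaw),np.sin(yaw),0]); y=np.array([-np.sin(yaw),np.cos(yaw),0]); z=np.array([0,0,1.])
    x=h*np.cos(sl)-z*np.sin(sl); return np.stack([x,y,np.cross(x,y)],1)
def railpt(p,q):
    return np.array([p[0],p[1],.084])+railM(p[2])@(np.array(q)/1000)
def ledgept(p,q): # horiz along, out, world z (mm)
    y=railM(p[2])[:,1]; h=np.array([y[1],-y[0],0]); P=np.array([p[0],p[1],0])+h*q[0]/1000+y*q[1]/1000; P[2]=q[2]/1000; return P
E
cat > fit.py <<'E'
from h import *
from scipy.optimize import least_squares
w=load('w2');t=load('top0')
obs=[(w,308.7,222.5,'r',(-56,17.75,6)),(w,336.7,224.5,'r',(-56,-17.75,6)),(w,256.5,174.3,'l',(0,91,58.5)),(w,330.5,186.5,'r',(4,0,29)),
(w,326,41,'r',(188,12,22)),(w,344,42,'r',(188,-12,22)),(w,326,61.2,'r',(160,12,22)),(w,342,62.5,'r',(160,-12,22)),
(t,249.5,167.5,'r',(-56,-17.75,6)),(t,249,180.5,'r',(-56,17.75,6)),(t,226,209.5,'l',(0,91,58.5))]
def res(p,ob):
    return np.concatenate([proj(f,(railpt if k=='r' else ledgept)(p,q))-[u,v] for f,u,v,k,q in ob])
for ob in (obs[:8],obs[8:],obs):
    s=least_squares(res,[.63,.12,1.57],args=(ob,)); print(np.round(s.x,4)); print(np.round(s.fun.reshape(-1,2),1).tolist())
E
python3 fit.py
```

```text
[0.6115 0.1046 1.4999]
[[0.8, 1.6], [-0.9, 1.3], [0.8, 0.6], [-0.6, -8.0], [0.1, 1.0], [-0.2, 1.6], [-0.9, 0.8], [0.9, 1.1]]
[0.6093 0.1057 1.4704]
[[0.2, 0.5], [-1.1, 0.4], [0.9, -0.8]]
[0.611  0.1048 1.4965]
[[0.3, 1.5], [-1.4, 1.3], [0.5, 0.3], [-0.9, -8.2], [0.2, 0.9], [-0.1, 1.5], [-0.8, 0.7], [1.0, 1.0], [0.5, -0.6], [-0.5, -0.7], [2.1, -1.4]]
```

```bash
sed -i 's/(w,330.5,186.5/(w,331,178.0/' fit.py; cat >> fit.py <<'E'
p=s.x
p=least_squares(res,[.63,.12,1.57],args=(obs[:8],)).x
im=cv2.imread('pics/w2.png'); im=cv2.resize(im[20:240,240:370],None,fx=5,fy=5,interpolation=cv2.INTER_CUBIC)[:1100]
def d(P,c=(0,0,255)):
    u=(proj(w,P)-[240,20]+.5)*5; cv2.circle(im,(int(u[0]),int(u[1])),3,c,1)
for x in (-56,0,60,120,188):
    for y in (17.75,13.75,-13.75,-17.75): d(railpt(p,(x,y,6)))
for x in (4,188):
    for y in (4,-4): d(railpt(p,(x,y,29)),(255,0,0))
for y in (7,63,91):
    for x in (-11,11): d(ledgept(p,(x,y,57)),(0,160,0))
cv2.imwrite('pics/ov1.png',im[:600]);cv2.imwrite('pics/ov2.png',im[500:])
E
python3 fit.py
```

```text
[0.6116 0.106  1.5009]
[[0.9, 0.7], [-0.7, 0.4], [0.9, -0.3], [-0.9, -0.6], [0.1, -0.1], [-0.2, 0.4], [-0.9, -0.3], [1.0, -0.1]]
[0.6093 0.1057 1.4704]
[[0.2, 0.5], [-1.1, 0.4], [0.9, -0.8]]
[0.6111 0.106  1.4977]
[[0.5, 0.6], [-1.2, 0.4], [0.5, -0.5], [-1.3, -0.7], [0.2, -0.1], [-0.1, 0.4], [-0.9, -0.3], [1.0, -0.1], [-0.0, -0.7], [-0.9, -0.8], [1.7, -1.4]]
```

View pics/ov2.png

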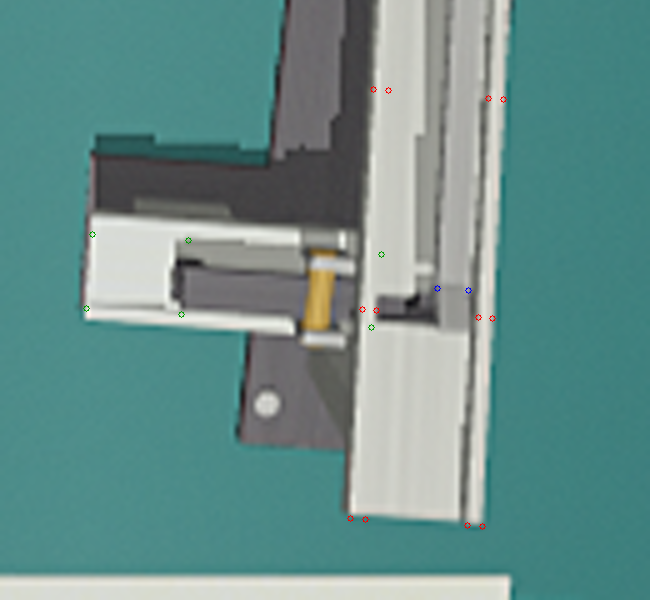

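View pics/ov1.png

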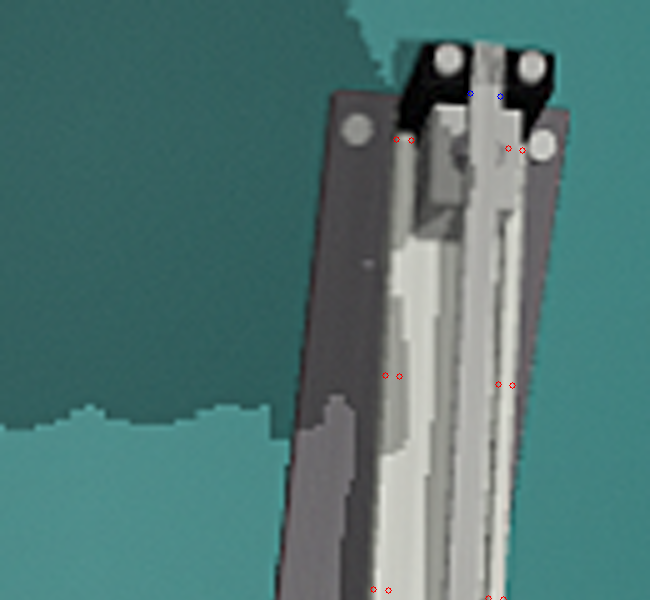

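```bash
cat > fitw.py <<'E'
from h import *
from scipy.optimize import least_squares
w=load('w2');t=load('top0')
obs=[(w,177.5,96,(-19,8,40)),(w,188.5,94.8,(-19,-8,40)),(w,191.5,112,(-43,-8,40)),(w,180.7,113.3,(-43,8,40)),(w,173,53,(43,8,3)),(w,184,51,(43,-8,3)),
(t,194.5,244,(-43,-8,40))]
def wp(p,q):
    c,s=np.cos(p[2]),np.sin(p[2]); return np.array([p[0]+(c*q[0]-s*q[1])/1e3,p[1]+(s*q[0]+c*q[1])/1e3,.003+q[2]/1e3])
res=lambda p,o:np.concatenate([proj(f,wp(p,q))-[u,v] for f,u,v,q in o])
s=least_squares(res,[.41,.24,1.6],args=(obs[:6],)); print(np.round(s.x,4)); print(np.round(s.fun.reshape(-1,2),1).tolist()); p=s.x
print('block centre',wp(p,(-31,0,20)),'top view',[np.round(proj(t,wp(p,q)),1).tolist() for q in [(-19,8,40),(-19,-8,40),(-43,-8,40),(-43,8,40),(43,8,3),(43,-8,3)]])
for n,q in dict(a=(151,31.5),b=(213,29),c=(219,125),d=(162,127)).items(): print(n,np.round(onz(w,*q,.012),3))
E
python3 fitw.py
```

```text
[0.413  0.2402 1.7396]
[[-0.7, 0.1], [-0.5, -0.8], [0.4, -0.4], [0.2, 0.3], [0.5, 0.5], [0.1, 0.4]]
block centre [0.41817178 0.2096651  0.023     ] top view [[187.3, 248.5], [186.7, 242.7], [195.3, 241.4], [196.0, 247.2], [168.1, 252.3], [167.6, 246.7]]
a [0.37  0.309 0.012]
b [0.458 0.312 0.012]
c [0.462 0.179 0.012]
d [0.373 0.176 0.012]
```

```bash
python3 -c "
from h import *
goto([.418,.2092,.09],down(.169)); goto([.418,.2092,.014],down(.169))"
```

```text
clock 2.30 xyz [-10.14  -8.06  21.99] w [ 0.01  0.06 -9.71] F [-0.7   0.32 -0.91] grip 0.0854 rows>=4.1
clock 2.30 xyz [-10.13  -8.06  29.59] w [ 0.01  0.06 -9.71] F [-0.7   0.32 -0.91] grip 0.0854 rows>=5.2
```

>>> jog_arm([
  {"x": -10.1,"y": -8.1,"z": 18,"wx": 0,"wy": 0,"wz": -9.7,"claw": 50},
  {"x": -10.1,"y": -8.1,"z": 20,"wx": 0,"wy": 0,"wz": -9.7,"claw": 50},
  {"x": -10.1,"y": -8.1,"z": 22,"wx": 0,"wy": 0,"wz": -9.7,"claw": 50},
  {"x": -10.1,"y": -8.1,"z": 22,"wx": 0,"wy": 0,"wz": -9.7,"claw": 50},
  {"x": -10.1,"y": -8.1,"z": 22,"wx": 0,"wy": 0,"wz": -9.7,"claw": 50},
])

```text
clock: 2.92
position: [0.4159, 0.2085, 0.0873]
tool_rot: [3.14, 0.006, 0.17]
force: [1.1, -0.4, 0.3]
grip_width: 0.0426
```

```bash
python3 -c "
from h import *
grab('wrist','w3'); goto([.418,.2092,.014],down(.169))"
```

```text
clock 2.98 xyz [ 0.1  -0.05  7.45] w [ 0.08  0.23 -0.  ] F [-1.21  0.19 -0.69] grip 0.0426 rows>=1.2
```

View pics/w3.png

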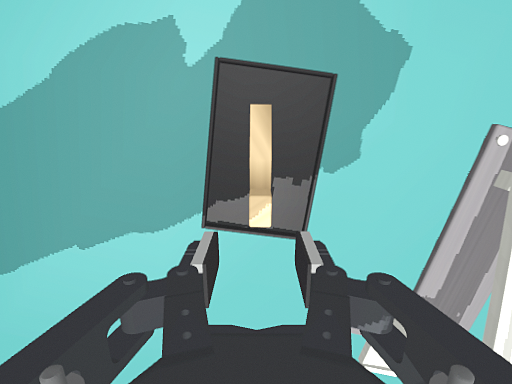

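The wedge is upright in the picture at u≈261, between the fingertips centred at ≈257, so it's aligned. I'll descend and grip.

>>> jog_arm([
  {"x": 0.1,"y": 0,"z": 4,"wx": 0,"wy": 0,"wz": 0,"claw": 50},
  {"x": 0.1,"y": 0,"z": 7.4,"wx": 0,"wy": 0,"wz": 0,"claw": 50},
  {"x": 0.1,"y": 0,"z": 7.4,"wx": 0,"wy": 0,"wz": 0,"claw": 50},
  {"x": 0.1,"y": 0,"z": 7.4,"wx": 0,"wy": 0,"wz": 0,"claw": 5},
  {"x": 0.1,"y": 0,"z": 7.4,"wx": 0,"wy": 0,"wz": 0,"claw": 5},
  {"x": 0.1,"y": 0,"z": 7.4,"wx": 0,"wy": 0,"wz": 0,"claw": 5},
  {"x": 0.1,"y": 0,"z": 7.4,"wx": 0,"wy": 0,"wz": 0,"claw": 5},
], squeeze=40)

```text
clock: 3.85
position: [0.4194, 0.2087, 0.0163]
tool_rot: [3.141, 0.001, 0.168]
force: [-0.4, -1.8, 8.1]
grip_width: 0.0157
```

```bash
cat >> h.py <<'E'
P0=(0.6116,0.106,1.5009)
E
python3 -c "
from h import *
print(ledgept(P0,(0,148,0)),ledgept(P0,(0,87,0)))
goto(ledgept(P0,(0,148,120)),down(P0[2]-np.pi))"
```

```text
[0.46396138 0.11633624 0.        ] [0.52481243 0.11207603 0.        ]
clock 3.85 xyz [  2.84   9.86 -10.37] w [  0.11   0.   103.63] F [-0.44 -1.78  8.07] grip 0.0157 rows>=9.7
```

>>> jog_arm([
  {"x": 0,"y": 0,"z": -5,"wx": 0,"wy": 0,"wz": 0,"claw": 5},
  {"x": 0,"y": 0,"z": -10.4,"wx": 0,"wy": 0,"wz": 10,"claw": 5},
  {"x": 2.8,"y": 9.9,"z": -10.4,"wx": 0,"wy": 0,"wz": 103.6,"claw": 5},
  {"x": 2.8,"y": 9.9,"z": -10.4,"wx": 0,"wy": 0,"wz": 103.6,"claw": 5},
  {"x": 2.8,"y": 9.9,"z": -10.4,"wx": 0,"wy": 0,"wz": 103.6,"claw": 5},
  {"x": 2.8,"y": 9.9,"z": -10.4,"wx": 0,"wy": 0,"wz": 103.6,"claw": 5},
  {"x": 2.8,"y": 9.9,"z": -10.4,"wx": 0,"wy": 0,"wz": 103.6,"claw": 5},
  {"x": 2.8,"y": 9.9,"z": -10.4,"wx": 0,"wy": 0,"wz": 103.6,"claw": 5},
  {"x": 2.8,"y": 9.9,"z": -10.4,"wx": 0,"wy": 0,"wz": 103.6,"claw": 5},
  {"x": 2.8,"y": 9.9,"z": -10.4,"wx": 0,"wy": 0,"wz": 103.6,"claw": 5},
])

```text
clock: 5.1
position: [0.464, 0.116, 0.1218]
tool_rot: [-3.141, 0.0, -1.513]
force: [0.5, -0.1, -0.3]
grip_width: 0.0153
```

>>> jog_arm([
  {"x": 0,"y": 0,"z": 0,"wx": 0,"wy": 0,"wz": 11,"claw": 5},
  {"x": 0,"y": 0,"z": 0,"wx": 0,"wy": 0,"wz": 11,"claw": 5},
])

```text
clock: 5.35
position: [0.4644, 0.1163, 0.123]
tool_rot: [-3.14, 0.002, -1.705]
force: [-0.0, -0.1, -0.9]
grip_width: 0.0152
```

```bash
python3 -c "
from h import *
grab('wrist','w4');grab('scene','s4'); goto(ledgept(P0,(0,148,72.5)),down(P0[2]-np.pi))"
```

```text
clock 5.45 xyz [-0.01  0.03  5.  ] w [-0.07  0.06 -3.45] F [ 0.2  -0.83 -0.46] grip 0.0155 rows>=0.8
```

View pics/w4.png

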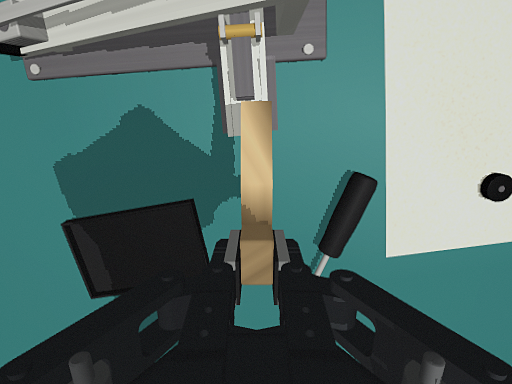

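The wedge nose is at (256,102) and the ledge channel is centred at u≈244, with the tail end at (244,98). Next I'll correct the yaw by −3.4° and lower partway.

>>> jog_arm([
  {"x": 0,"y": 0,"z": 3,"wx": 0,"wy": 0,"wz": -3.4,"claw": 5},
  {"x": 0,"y": 0,"z": 3,"wx": 0,"wy": 0,"wz": -3.4,"claw": 5},
  {"x": 0,"y": 0,"z": 3,"wx": 0,"wy": 0,"wz": -3.4,"claw": 5},
])

```text
clock: 5.82
position: [0.4645, 0.1161, 0.0932]
tool_rot: [-3.14, 0.001, -1.642]
force: [-0.6, 1.0, -0.5]
grip_width: 0.015
```

```bash
python3 -c "
from h import *
grab('wrist','w5');crop('w5',190,0,310,110,6,'c7'); goto(ledgept(P0,(0,148,72.5)),down(P0[2]-np.pi))
f=load('w5')
for q in [(0,91,57),(11,91,57),(-11,91,57),(11,63,57),(-11,63,57)]: print(q,proj(f,ledgept(P0,q)))"
```

```text
clock 5.88 xyz [-0.    0.07  2.09] w [-0.11  0.08 -0.06] F [0.2  0.38 0.06] grip 0.0157 rows>=0.3
(0, 91, 57) [255.18853337 136.98827541]
(11, 91, 57) [237.83205766 137.00277386]
(-11, 91, 57) [272.54988926 136.98423579]
(11, 63, 57) [236.96834881  90.23502139]
(-11, 63, 57) [273.2391157   90.20243994]
```

View pics/c7.png

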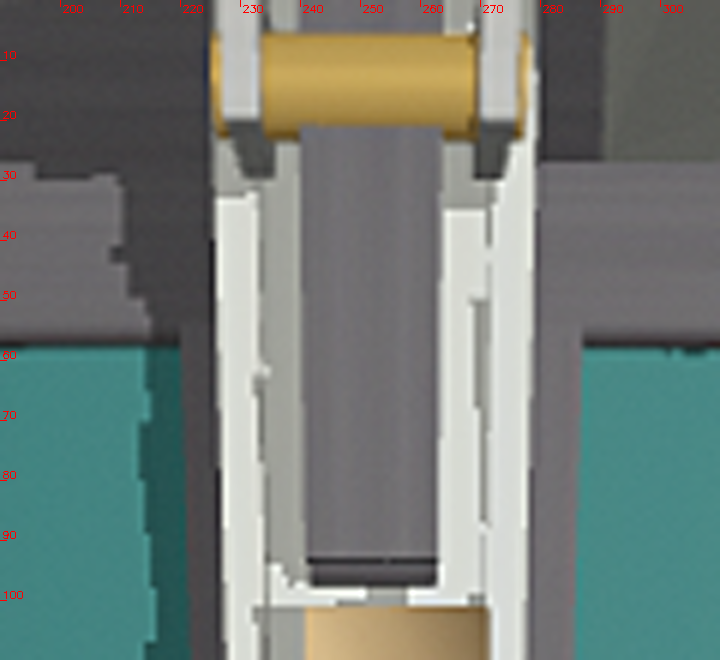

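>>> jog_arm([
  {"x": -0.16,"y": 0.1,"z": 1.2,"wx": 0,"wy": 0,"wz": 0,"claw": 5},
  {"x": -0.16,"y": 0.1,"z": 2.0,"wx": 0,"wy": 0,"wz": 0,"claw": 5},
  {"x": -0.16,"y": 0.1,"z": 2.2,"wx": 0,"wy": 0,"wz": 0,"claw": 5},
  {"x": -0.16,"y": 0.1,"z": 2.2,"wx": 0,"wy": 0,"wz": 0,"claw": 5},
])

```text
clock: 6.38
position: [0.4637, 0.1179, 0.0712]
tool_rot: [-3.14, 0.001, -1.642]
force: [0.5, -0.2, -0.4]
grip_width: 0.0153
```

```bash
python3 -c "
from h import *
grab('wrist','w6');crop('w6',190,20,310,130,6,'c8'); goto(ledgept(P0,(1.5,87,71)),down(P0[2]-np.pi));print(bot.observe()['position'])
"
```

```text
clock 6.42 xyz [-0.   -6.13  0.05] w [-0.11  0.08 -0.07] F [-0.02  0.02 -0.03] grip 0.0154 rows>=1.0
[0.46380566 0.11790875 0.07134296]
```

View pics/c8.png

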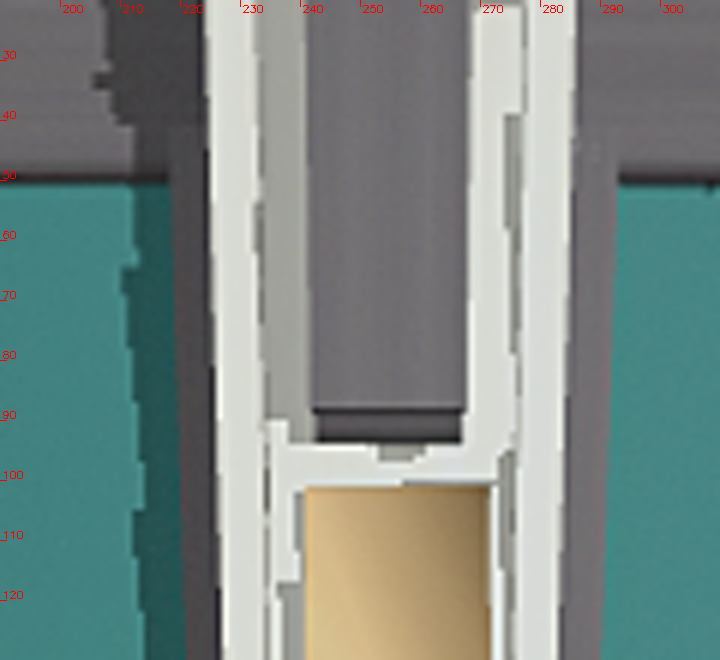

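The nose spans u 240-270 and sits centred between the rims (234-275), just short of the tail foot. Sliding it in.

>>> jog_arm([
  {"x": -0.03,"y": -1,"z": 0.03,"wx": 0,"wy": 0,"wz": 0,"claw": 5},
  {"x": -0.03,"y": -2,"z": 0.05,"wx": 0,"wy": 0,"wz": 0,"claw": 5},
  {"x": -0.03,"y": -3,"z": 0.05,"wx": 0,"wy": 0,"wz": 0,"claw": 5},
  {"x": -0.03,"y": -3,"z": 0.05,"wx": 0,"wy": 0,"wz": 0,"claw": 5},
])

```text
clock: 6.92
position: [0.4942, 0.1158, 0.0708]
tool_rot: [-3.141, 0.001, -1.642]
force: [-2.4, -0.0, -1.2]
grip_width: 0.015
```

>>> jog_arm([
  {"x": 0,"y": -1,"z": 0,"wx": 0,"wy": 0,"wz": 0,"claw": 5},
  {"x": 0,"y": -2,"z": 0,"wx": 0,"wy": 0,"wz": 0,"claw": 5},
  {"x": 0,"y": -3.1,"z": 0,"wx": 0,"wy": 0,"wz": 0,"claw": 5},
  {"x": 0,"y": -3.1,"z": 0,"wx": 0,"wy": 0,"wz": 0,"claw": 5},
  {"x": 0,"y": -3.1,"z": 0,"wx": 0,"wy": 0,"wz": 0,"claw": 5},
])

```text
clock: 7.55
position: [0.5262, 0.1136, 0.0709]
tool_rot: [-3.138, 0.002, -1.643]
force: [2.9, -0.1, -5.3]
grip_width: 0.0151
```

```bash
python3 -c "
from h import *
grab('wrist','w7');crop('w7',170,50,330,230,4,'c9');grab('scene','s7');crop('s7',240,180,360,270,6,'c10'); goto(ledgept(P0,(1.5,87,71)),down(P0[2]-np.pi))
"
```

```text
clock 7.65 xyz [ 0.    0.06 -0.02] w [-0.11  0.07 -0.1 ] F [ 2.03 -0.02 -5.13] grip 0.0153 rows>=0.0
```

View pics/c9.png

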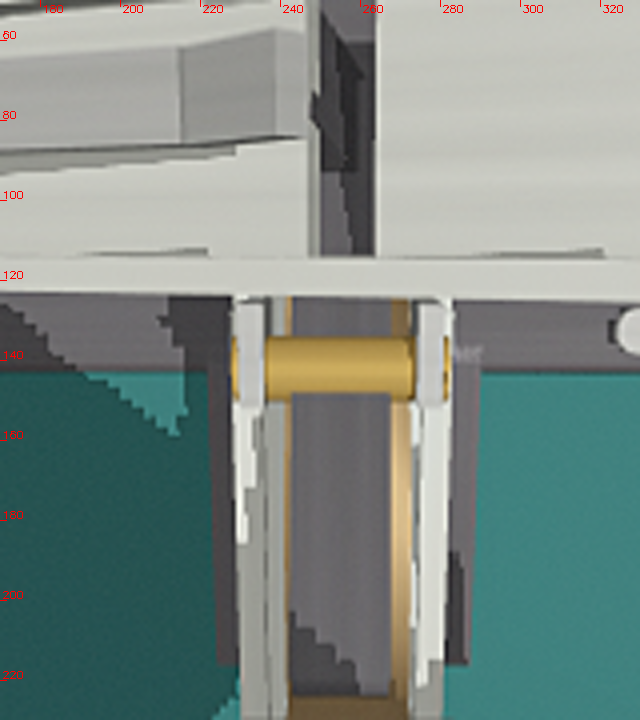

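View pics/c10.png

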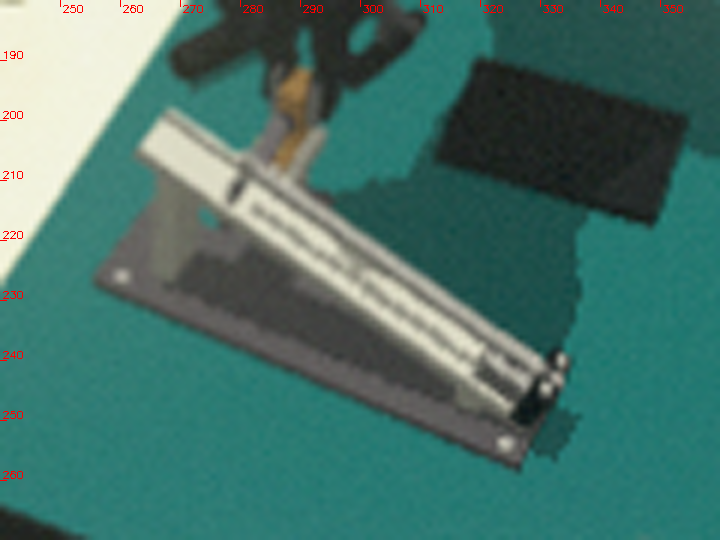

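The tooth slot is clear and the wedge is fully under the tail. Releasing and lifting off.

>>> jog_arm([
  {"x": 0,"y": 0,"z": 0,"wx": 0,"wy": 0,"wz": 0,"claw": 40},
  {"x": 0,"y": 0,"z": 0,"wx": 0,"wy": 0,"wz": 0,"claw": 40},
  {"x": 0,"y": 0,"z": 0,"wx": 0,"wy": 0,"wz": 0,"claw": 40},
  {"x": 0,"y": 0,"z": -3,"wx": 0,"wy": 0,"wz": 0,"claw": 40},
  {"x": 0,"y": 0,"z": -9,"wx": 0,"wy": 0,"wz": 0,"claw": 40},
  {"x": 0,"y": 0,"z": -15,"wx": 0,"wy": 0,"wz": 0,"claw": 60},
  {"x": 0,"y": 0,"z": -20,"wx": 0,"wy": 0,"wz": 0,"claw": 60},
  {"x": 0,"y": 0,"z": -20,"wx": 0,"wy": 0,"wz": 0,"claw": 60},
])

```text
clock: 8.65
position: [0.5264, 0.1137, 0.2746]
tool_rot: [-3.134, 0.003, -1.643]
force: [-0.3, 0.4, -1.4]
grip_width: 0.0511
```

```bash
cat >> h.py <<'E'
def tilted(p,s=20):
    # tool z = -rail z, tool x along -rail y (world +x-ish), tool y = -rail x (yaw~0)
    M=railM(p[2],np.radians(s)); return np.stack([-M[:,1],-M[:,0],-M[:,2]],1)
E
python3 -c "
from h import *
T=tilted(P0); print(np.linalg.det(T))
grab('wrist','w8');goto(railpt(P0,(174,0,50)),T); goto(railpt(P0,(174,0,8)),T)
"
```

```text
0.9999999999999999
clock 8.70 xyz [-17.89  -8.51  20.17] w [-15.99  15.61 -89.14] F [-0.8   0.35 -1.12] grip 0.0514 rows>=8.6
clock 8.70 xyz [-16.45  -8.49  24.11] w [-15.99  15.61 -89.14] F [-0.8   0.35 -1.12] grip 0.0514 rows>=8.6
```

View pics/w8.png

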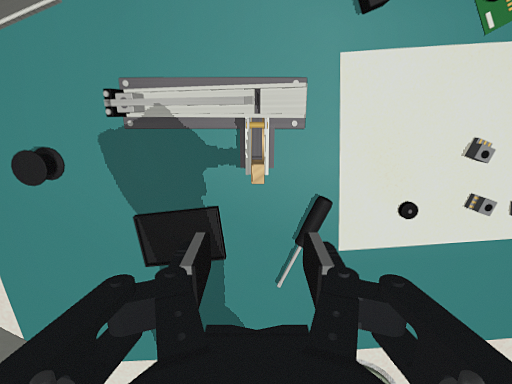

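The wedge holds and the gate stays open (block at (258,175)). I'll use this view, which has a different camera yaw, to refine the rail pose.

```bash
python3 -c "
from h import *
crop('w8',95,65,205,140,7,'c11');crop('w8',205,65,315,190,6,'c12')"
```

```text
(no output)
```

View pics/c11.png

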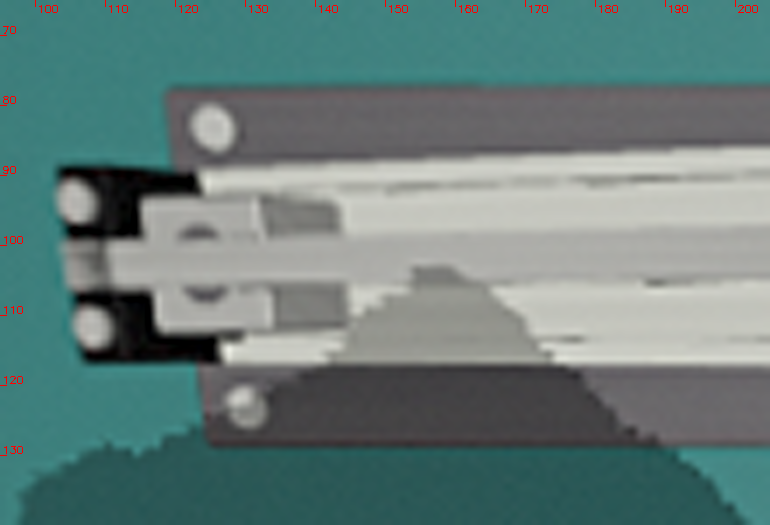

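View pics/c12.png

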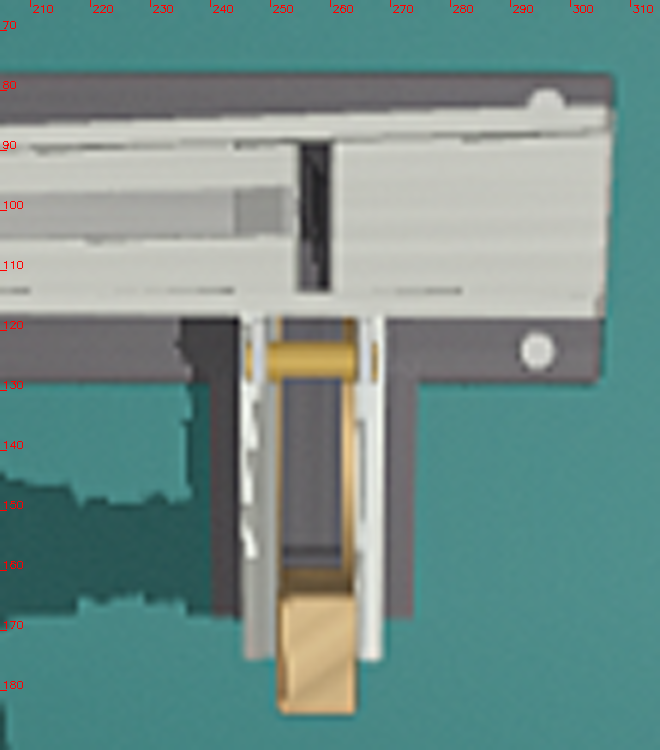

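```bash
cat > fit2.py <<'E'
from h import *
from scipy.optimize import least_squares
w=load('w2');t=load('top0');w8=load('w8')
A=[(w,308.7,222.5,'r',(-56,17.75,6)),(w,336.7,224.5,'r',(-56,-17.75,6)),(w,256.5,174.3,'l',(0,91,58.5)),
(w,326,41,'r',(188,12,22)),(w,344,42,'r',(188,-12,22)),(w,326,61.2,'r',(160,12,22)),(w,342,62.5,'r',(160,-12,22))]
B=[(w8,305.5,83.5,'r',(-56,-17.75,6)),(w8,304.5,118,'r',(-56,17.75,6)),(w8,115,93.5,'r',(188,-12,22)),(w8,117,112.5,'r',(188,12,22)),(w8,131.5,93,'r',(160,-12,22)),(w8,134,111.5,'r',(160,12,22)),(w8,256.7,175,'l',(0,91,58.5))]
def res(p,ob):
    return np.concatenate([proj(f,(railpt if k=='r' else ledgept)(p,q))-[u,v] for f,u,v,k,q in ob])
for ob in (A,B,A+B):
    s=least_squares(res,[.63,.12,1.57],args=(ob,)); print(np.round(s.x,4)); print(np.round(s.fun.reshape(-1,2),1).tolist())
    print('bar tip',proj(w,railpt(s.x,(4,0,29))),proj(w8,railpt(s.x,(4,0,29))),'slot',proj(w,railpt(s.x,(0,0,0))),proj(w8,railpt(s.x,(0,0,0))))
E
python3 fit2.py
```

```text
[0.6113 0.1061 1.4997]
[[0.7, 0.6], [-1.0, 0.3], [0.7, -0.5], [0.0, -0.2], [-0.3, 0.3], [-1.0, -0.4], [0.9, -0.2]]
bar tip [329.84034079 177.2896099 ] [244.87552845  99.25471235] slot [323.61832943 182.63395403] [257.86449464 100.28994774]
[0.6098 0.1069 1.4951]
[[0.4, -0.3], [-0.3, 0.4], [-0.3, -0.3], [0.0, -0.1], [0.1, -0.4], [-0.3, 0.9], [0.2, -0.2]]
bar tip [328.78895278 176.66637337] [244.2215212  100.69660199] slot [322.59543978 182.05763833] [257.24574784 101.676423  ]
[0.6104 0.1066 1.4965]
[[-0.1, 0.2], [-1.8, 0.0], [0.1, -1.0], [-0.2, -0.6], [-0.5, 0.0], [-1.2, -0.8], [0.6, -0.5], [0.7, -1.0], [0.1, -0.2], [-0.1, -0.6], [0.3, -0.3], [0.3, -0.7], [-0.0, 0.6], [0.6, -0.6]]
bar tip [329.1880435  176.94760907] [244.52394023 100.14150706] slot [322.98063611 182.3172518 ] [257.53067568 101.14722768]
```

```bash
sed -i 's/^P0=.*/P0=(0.6104,0.1066,1.4965)/' h.py; python3 -c "
from h import *
T=tilted(P0)
goto(railpt(P0,(171,0,70)),T)"
```

```text
clock 8.70 xyz [-18.35  -8.47  18.19] w [-16.02  15.57 -88.89] F [-0.8   0.35 -1.12] grip 0.0514 rows>=8.6
```

>>> jog_arm([
  {"x": -18.4,"y": -8.5,"z": 6,"wx": -16,"wy": 15.6,"wz": -88.9,"claw": 60},
  {"x": -18.4,"y": -8.5,"z": 8,"wx": -16,"wy": 15.6,"wz": -88.9,"claw": 60},
  {"x": -18.4,"y": -8.5,"z": 10,"wx": -16,"wy": 15.6,"wz": -88.9,"claw": 60},
  {"x": -18.4,"y": -8.5,"z": 12,"wx": -16,"wy": 15.6,"wz": -88.9,"claw": 60},
  {"x": -18.4,"y": -8.5,"z": 14,"wx": -16,"wy": 15.6,"wz": -88.9,"claw": 60},
  {"x": -18.4,"y": -8.5,"z": 16,"wx": -16,"wy": 15.6,"wz": -88.9,"claw": 60},
  {"x": -18.4,"y": -8.5,"z": 18.2,"wx": -16,"wy": 15.6,"wz": -88.9,"claw": 60},
  {"x": -18.4,"y": -8.5,"z": 18.2,"wx": -16,"wy": 15.6,"wz": -88.9,"claw": 60},
  {"x": -18.4,"y": -8.5,"z": 18.2,"wx": -16,"wy": 15.6,"wz": -88.9,"claw": 60},
  {"x": -18.4,"y": -8.5,"z": 18.2,"wx": -16,"wy": 15.6,"wz": -88.9,"claw": 60},
])

```text
clock: 9.95
position: [0.6234, 0.2914, 0.0896]
tool_rot: [2.792, 0.001, -0.074]
force: [-0.6, 0.2, 0.6]
grip_width: 0.0512
```

```bash
python3 -c "
from h import *
T=tilted(P0)
grab('wrist','w9')
goto(railpt(P0,(172,0,10)),T)
f=load('w9')
for q in [(160,12,22),(160,-12,22),(188,12,22),(188,-12,22)]: print(q,proj(f,railpt(P0,q)))"
```

```text
clock 10.00 xyz [ 0.04 -0.03  5.89] w [ 0.04  0.05 -0.07] F [ 0.46  0.02 -0.87] grip 0.0515 rows>=0.9
(160, 12, 22) [241.20473267 229.0371527 ]
(160, -12, 22) [273.7529603  229.08178722]
(188, 12, 22) [240.63323395 192.63451044]
(188, -12, 22) [274.51634146 192.68235294]
```

View pics/w9.png

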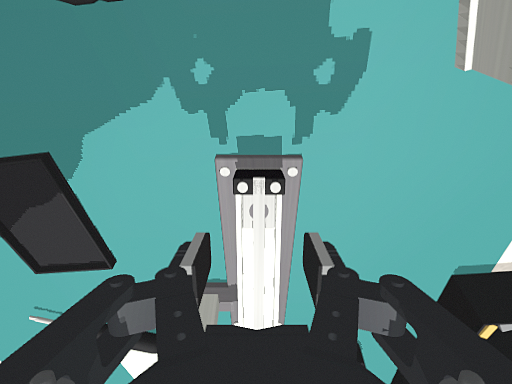

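The rail and follower are centred at u≈258 between the fingertips (209-305). I'll go down and grip the follower.

>>> jog_arm([
  {"x": 0.05,"y": 0,"z": 3,"wx": 0,"wy": 0,"wz": 0,"claw": 60},
  {"x": 0.05,"y": 0,"z": 5.9,"wx": 0,"wy": 0,"wz": 0,"claw": 60},
  {"x": 0.05,"y": 0,"z": 5.9,"wx": 0,"wy": 0,"wz": 0,"claw": 60},
  {"x": 0.05,"y": 0,"z": 5.9,"wx": 0,"wy": 0,"wz": 0,"claw": 15},
  {"x": 0.05,"y": 0,"z": 5.9,"wx": 0,"wy": 0,"wz": 0,"claw": 15},
  {"x": 0.05,"y": 0,"z": 5.9,"wx": 0,"wy": 0,"wz": 0,"claw": 15},
], squeeze=40)

```text
clock: 10.75
position: [0.6233, 0.2718, 0.036]
tool_rot: [2.793, -0.001, -0.076]
force: [-0.5, 0.9, 6.8]
grip_width: 0.0229
```

```bash
python3 -c "
from h import *
T=tilted(P0)
grab('wrist','w10')
s=bot.observe();print(s['position'],railM(P0[2]).T@(s['position']-railpt(P0,(0,0,0)))*1e3)
goto(railpt(P0,(-32,0,10)),T)"
```

```text
[0.62330908 0.2717593  0.03601983] [172.08144151  -0.61402895  11.57309698]
clock 10.80 xyz [-2.000e-02  2.041e+01  1.400e-01] w [-0.05 -0.04 -0.11] F [0.45 2.05 6.46] grip 0.0230 rows>=3.3
```

View pics/w10.png

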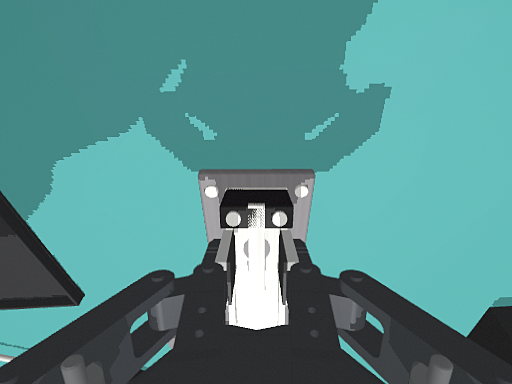

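Gripped: the follower sits between the pads and the width reads 23 mm. I'll drag it up the rail.

>>> jog_arm([
  {"x": 0,"y": 1,"z": -0.1,"wx": 0,"wy": 0,"wz": 0,"claw": 15},
  {"x": 0,"y": 3,"z": -0.1,"wx": 0,"wy": 0,"wz": 0,"claw": 15},
  {"x": 0,"y": 5.5,"z": -0.1,"wx": 0,"wy": 0,"wz": 0,"claw": 15},
  {"x": 0,"y": 8,"z": -0.1,"wx": 0,"wy": 0,"wz": 0,"claw": 15},
  {"x": 0,"y": 10,"z": -0.1,"wx": 0,"wy": 0,"wz": 0,"claw": 15},
  {"x": 0,"y": 10,"z": -0.1,"wx": 0,"wy": 0,"wz": 0,"claw": 15},
])

```text
clock: 11.55
position: [0.6167, 0.1762, 0.0721]
tool_rot: [2.793, -0.002, -0.078]
force: [0.1, 0.5, -1.3]
grip_width: 0.0232
```

```bash
python3 -c "
from h import *
T=tilted(P0)
grab('wrist','w11')
s=bot.observe();print(s['position'],railM(P0[2]).T@(s['position']-railpt(P0,(0,0,0)))*1e3)
goto(railpt(P0,(-32,0,12)),T)"
```

```text
[0.61639774 0.17769213 0.07154542] [71.29852043 -0.70416933 12.69665322]
clock 11.60 xyz [-0.04 10.33  0.06] w [-0.07 -0.05 -0.17] F [ 0.46 -0.61 -1.74] grip 0.0229 rows>=1.7
```

View pics/w11.png

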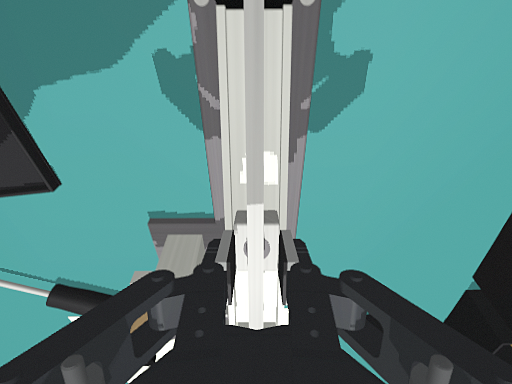

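>>> jog_arm([
  {"x": 0,"y": 1.5,"z": 0,"wx": 0,"wy": 0,"wz": 0,"claw": 15},
  {"x": 0,"y": 3.5,"z": 0,"wx": 0,"wy": 0,"wz": 0,"claw": 15},
  {"x": 0,"y": 5.5,"z": 0,"wx": 0,"wy": 0,"wz": 0,"claw": 15},
  {"x": 0,"y": 7.5,"z": 0,"wx": 0,"wy": 0,"wz": 0,"claw": 15},
  {"x": 0,"y": 9.5,"z": 0,"wx": 0,"wy": 0,"wz": 0,"claw": 15},
  {"x": 0,"y": 10.4,"z": 0,"wx": 0,"wy": 0,"wz": 0,"claw": 15},
  {"x": 0,"y": 10.4,"z": 0,"wx": 0,"wy": 0,"wz": 0,"claw": 15},
])

```text
clock: 12.48
position: [0.609, 0.0797, 0.1073]
tool_rot: [2.794, -0.002, -0.078]
force: [0.6, 0.8, -1.9]
grip_width: 0.0231
```

```bash
python3 -c "
from h import *
T=tilted(P0)
grab('wrist','w12')
s=bot.observe();print(s['position'],railM(P0[2]).T@(s['position']-railpt(P0,(0,0,0)))*1e3)
goto(railpt(P0,(-32,0,12)),T)"
```

```text
[0.6088052  0.08056181 0.10698473] [-32.37287823  -0.34236703  12.67707094]
clock 12.53 xyz [-0.03 -0.04  0.07] w [-0.09 -0.05 -0.16] F [ 0.28  0.56 -1.79] grip 0.0230 rows>=0.0
```

View pics/w12.png

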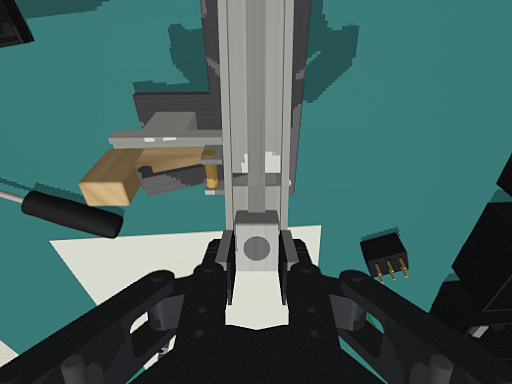

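The follower is in the shoe. Before lifting I'll nudge it sideways both ways to find the channel centre by touch.

>>> jog_arm([
  {"x": 0.35,"y": 0,"z": 0,"wx": 0,"wy": 0,"wz": 0,"claw": 15},
  {"x": 0.35,"y": 0,"z": 0,"wx": 0,"wy": 0,"wz": 0,"claw": 15},
  {"x": 0.35,"y": 0,"z": 0,"wx": 0,"wy": 0,"wz": 0,"claw": 15},
])

```text
clock: 12.9
position: [0.611, 0.0811, 0.1063]
tool_rot: [2.794, 0.001, -0.076]
force: [-7.6, 0.7, 0.4]
grip_width: 0.0227
```

```bash
cat >> h.py <<'E'
def st():
    s=bot.observe(); print('clock %.2f'%s['clock'],'rail mm',np.round(railM(P0[2]).T@(s['position']-railpt(P0,(0,0,0)))*1e3,2),'Frail',np.round(railM(P0[2]).T@s['force'],2),'grip %.4f'%s['grip_width'])
E
python3 -c "
from h import *
st()"
```

```text
clock 12.90 rail mm [-31.42  -2.46  12.24] Frail [-0.04  7.67  0.44] grip 0.0227
```

>>> jog_arm([
  {"x": -0.65,"y": 0,"z": 0,"wx": 0,"wy": 0,"wz": 0,"claw": 15},
  {"x": -0.65,"y": 0,"z": 0,"wx": 0,"wy": 0,"wz": 0,"claw": 15},
  {"x": -0.65,"y": 0,"z": 0,"wx": 0,"wy": 0,"wz": 0,"claw": 15},
])

```text
clock: 13.28
position: [0.6068, 0.0823, 0.1069]
tool_rot: [2.795, -0.003, -0.075]
force: [13.5, -1.2, -0.5]
grip_width: 0.023
```

```bash
python3 -c "
from h import *
st()"
```

```text
clock 13.28 rail mm [-30.89   1.79  13.12] Frail [ -0.03 -13.58  -0.54] grip 0.0230
```

Walls were felt at y = −2.5 and +1.8 mm, so the channel centre is at about −0.3 mm in my frame, and the pose is confirmed. Lifting the follower out.

>>> jog_arm([
  {"x": 0.2,"y": 0,"z": 0,"wx": 0,"wy": 0,"wz": 0,"claw": 15},
  {"x": 0.2,"y": 0,"z": -3,"wx": 0,"wy": 0,"wz": 0,"claw": 15},
  {"x": 0.2,"y": 0,"z": -8,"wx": 0,"wy": 0,"wz": 0,"claw": 15},
  {"x": 0.2,"y": 0,"z": -8,"wx": 0,"wy": 0,"wz": 0,"claw": 15},
])

```text
clock: 13.78
position: [0.6118, 0.1118, 0.185]
tool_rot: [2.798, -0.008, -0.073]
force: [-0.4, 0.2, -2.4]
grip_width: 0.023
```

```bash
python3 -c "
from h import *
st(); goto([.416,.244,.12],down(-.03)); goto([.416,.244,.0165],down(-.03))"
```

```text
clock 13.78 rail mm [-29.59  -0.96  96.71] Frail [ 0.99  0.46 -2.21] grip 0.0230
clock 13.78 xyz [-20.53 -13.22   2.01] w [ 1.969e+01 -1.000e-02 -2.490e+00] F [-0.45  0.2  -2.42] grip 0.0230 rows>=3.9
clock 13.78 xyz [-20.61 -16.7   11.76] w [ 1.969e+01 -1.000e-02 -2.490e+00] F [-0.45  0.2  -2.42] grip 0.0230 rows>=4.6
```

>>> jog_arm([
  {"x": -20.5,"y": -13.2,"z": 2,"wx": 19.7,"wy": 0,"wz": -2.5,"claw": 15},
  {"x": -20.5,"y": -13.2,"z": 2,"wx": 19.7,"wy": 0,"wz": -2.5,"claw": 15},
  {"x": -20.5,"y": -13.2,"z": 2,"wx": 19.7,"wy": 0,"wz": -2.5,"claw": 15},
  {"x": -20.5,"y": -13.2,"z": 2,"wx": 19.7,"wy": 0,"wz": -2.5,"claw": 15},
  {"x": -20.5,"y": -13.2,"z": 2,"wx": 19.7,"wy": 0,"wz": -2.5,"claw": 15},
  {"x": -20.6,"y": -16.1,"z": 10,"wx": 19.7,"wy": 0,"wz": -2.5,"claw": 15},
  {"x": -20.6,"y": -16.1,"z": 10,"wx": 19.7,"wy": 0,"wz": -2.5,"claw": 15},
])

```text
clock: 14.65
position: [0.415, 0.2431, 0.0323]
tool_rot: [3.14, 0.003, -0.03]
force: [0.2, 0.4, -1.2]
grip_width: 0.023
```

```bash
python3 -c "
from h import *
goto([.416,.244,.0165],down(-.03));print(bot.observe()['position'])"
```

```text
clock 14.65 xyz [ 0.11 -0.1   1.58] w [0.1  0.15 0.01] F [ 0.16  0.4  -1.2 ] grip 0.0230 rows>=0.3
[0.41495824 0.24310658 0.03230838]
```

>>> jog_arm([
  {"x": 0,"y": 0,"z": 1.3,"wx": 0,"wy": 0,"wz": 0,"claw": 15},
  {"x": 0,"y": 0,"z": 1.7,"wx": 0,"wy": 0,"wz": 0,"claw": 15},
  {"x": 0,"y": 0,"z": 1.7,"wx": 0,"wy": 0,"wz": 0,"claw": 15},
])

```text
clock: 15.02
position: [0.4153, 0.2432, 0.0157]
tool_rot: [3.14, 0.002, -0.03]
force: [-0.3, 0.3, -1.6]
grip_width: 0.0232
```

>>> jog_arm([
  {"x": 0,"y": 0,"z": 0,"wx": 0,"wy": 0,"wz": 0,"claw": 50},
  {"x": 0,"y": 0,"z": 0,"wx": 0,"wy": 0,"wz": 0,"claw": 50},
  {"x": 0,"y": 0,"z": -4,"wx": 0,"wy": 0,"wz": 0,"claw": 50},
  {"x": 0,"y": 0,"z": -10,"wx": 0,"wy": 0,"wz": 0,"claw": 50},
  {"x": 0,"y": 0,"z": -15,"wx": 0,"wy": 0,"wz": 0,"claw": 50},
])

```text
clock: 15.65
position: [0.4156, 0.2434, 0.1682]
tool_rot: [3.141, 0.001, -0.03]
force: [1.2, -1.3, -1.3]
grip_width: 0.0427
```

```bash
python3 -c "
from h import *
grab('wrist','w13');grab('top','t13');goto([.47,-.20,.22],down(0))"
```

```text
clock 15.75 xyz [ 6.63 44.26 -5.02] w [-0.13 -0.26 -1.75] F [ 0.63  0.14 -1.14] grip 0.0425 rows>=7.2
```

View pics/w13.png

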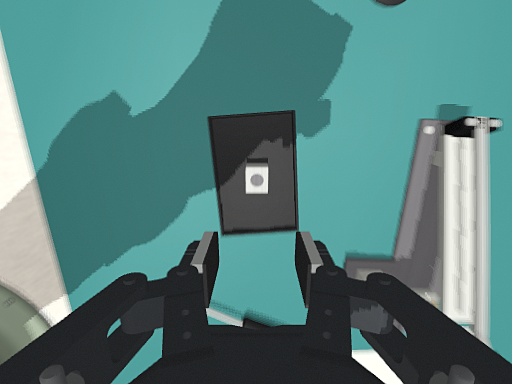

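View pics/t13.png

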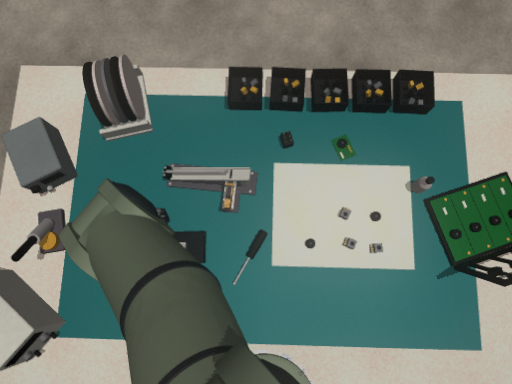

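The follower is parked flat in the tray at (257,178), and the sensors haven't moved. Next I'll move over them.

>>> jog_arm([
  {"x": 6.6,"y": 44.3,"z": -6,"wx": 0,"wy": 0,"wz": -1.8,"claw": 55},
  {"x": 6.6,"y": 44.3,"z": -6,"wx": 0,"wy": 0,"wz": -1.8,"claw": 55},
  {"x": 6.6,"y": 44.3,"z": -6,"wx": 0,"wy": 0,"wz": -1.8,"claw": 55},
  {"x": 6.6,"y": 44.3,"z": -6,"wx": 0,"wy": 0,"wz": -1.8,"claw": 55},
  {"x": 6.6,"y": 44.3,"z": -6,"wx": 0,"wy": 0,"wz": -1.8,"claw": 55},
  {"x": 6.6,"y": 44.3,"z": -6,"wx": 0,"wy": 0,"wz": -1.8,"claw": 55},
  {"x": 6.6,"y": 44.3,"z": -6,"wx": 0,"wy": 0,"wz": -1.8,"claw": 55},
  {"x": 6.6,"y": 44.3,"z": -6,"wx": 0,"wy": 0,"wz": -1.8,"claw": 55},
  {"x": 6.6,"y": 44.3,"z": -6,"wx": 0,"wy": 0,"wz": -1.8,"claw": 55},
])

```text
clock: 16.88
position: [0.4694, -0.2007, 0.2296]
tool_rot: [-3.139, -0.004, -0.0]
force: [-0.1, 0.8, 0.2]
grip_width: 0.0465
```

```bash
python3 -c "
from h import *
grab('wrist','w14');print(bot.observe()['position']);im=cv2.imread('pics/w14.png');crop('w14',190,120,340,260,5,'c14')"
```

```text
[ 0.46949451 -0.19949669  0.22961556]
```

View pics/c14.png

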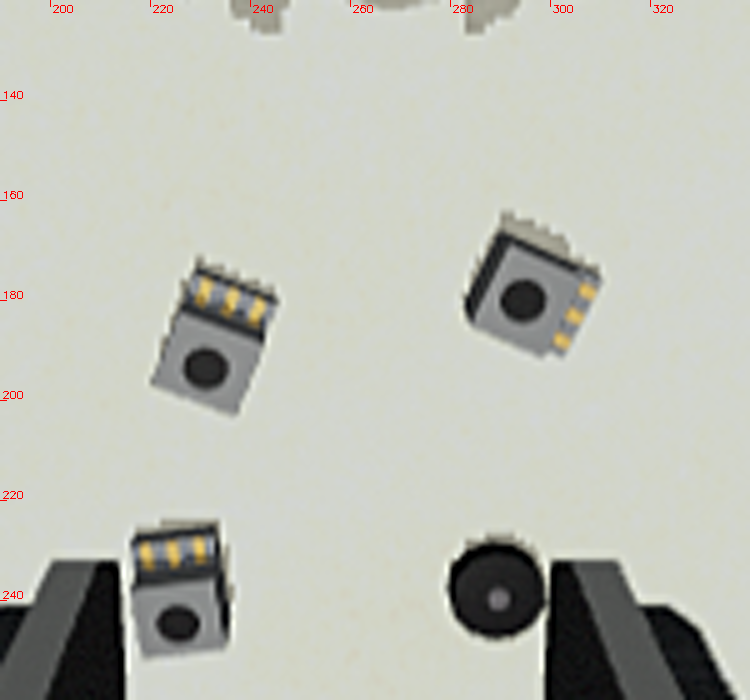

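```bash
cat > sens.py <<'E'
from h import *
f=load('w14'); g=lambda c:(190+c[0]/5-.4+.4,120+c[1]/5)
S=dict(A=[(523,300),(588,292),(574,316),(562,341)],B=[(206,369),(204,292),(231,300),(258,310)],C=[(178,623),(147,556),(173,551),(200,547)])
for n,c in S.items():
    d=onz(f,*g(c[0]),.022); k=[onz(f,*g(x),.010) for x in c[1:]]; m=np.mean(k,0)
    v=(m-d)[:2]; l=(k[0]-k[2])[:2]; y2=np.arctan2(-l[0],l[1]) if True else 0
    cand=[np.arctan2(l[0],-l[1]),np.arctan2(-l[0],l[1])]; y1=np.arctan2(v[1],v[0])
    y2=min(cand,key=lambda a:abs((a-y1+np.pi)%(2*np.pi)-np.pi))
    print(n,np.round(d[:2],4),'yaw',round(y1,3),round(y2,3),'len',np.linalg.norm(v)*1e3)
for n,q in dict(b1=(310,243),b2=(375,216)).items(): print(n,onz(load('top0'),*q,.011))
E
python3 sens.py
```

```text
A [ 0.5199 -0.215 ] yaw -0.442 -0.437 len 17.519609243678723
B [ 0.4373 -0.2335] yaw 1.195 1.237 len 16.65447933668843
C [ 0.4276 -0.307 ] yaw 1.694 1.751 len 16.391571747850143
b1 [ 0.43426394 -0.11872875  0.011     ]
b2 [ 0.51559465 -0.30364882  0.011     ]
```

```bash
python3 -c "
from h import *
goto([.4373,-.2335,.06],down(-.355));goto([.4373,-.2335,.0105],down(-.355))"
```

```text
clock 16.93 xyz [-3.3   3.44 16.94] w [-0.19 -0.21 20.42] F [-0.89  0.55 -0.99] grip 0.0466 rows>=2.8
clock 16.93 xyz [-3.32  3.45 21.89] w [-0.19 -0.21 20.42] F [-0.89  0.55 -0.99] grip 0.0466 rows>=3.6
```

>>> jog_arm([
  {"x": -3.3,"y": 3.4,"z": 6,"wx": 0,"wy": 0,"wz": 20.4,"claw": 55},
  {"x": -3.3,"y": 3.4,"z": 12,"wx": 0,"wy": 0,"wz": 20.4,"claw": 55},
  {"x": -3.3,"y": 3.4,"z": 16,"wx": 0,"wy": 0,"wz": 20.4,"claw": 55},
  {"x": -3.3,"y": 3.4,"z": 16,"wx": 0,"wy": 0,"wz": 20.4,"claw": 55},
  {"x": -3.3,"y": 3.4,"z": 16,"wx": 0,"wy": 0,"wz": 20.4,"claw": 55},
])

```text
clock: 17.55
position: [0.4382, -0.2323, 0.071]
tool_rot: [-3.137, -0.004, -0.353]
force: [0.8, 0.4, 0.8]
grip_width: 0.0468
```

```bash
python3 -c "
from h import *
grab('wrist','w15');goto([.4373,-.2335,.0105],down(-.355))"
```

```text
clock 17.60 xyz [-0.12  0.13  6.09] w [-0.23 -0.33  0.09] F [-0.12 -1.34  0.94] grip 0.0473 rows>=1.0
```

View pics/w15.png

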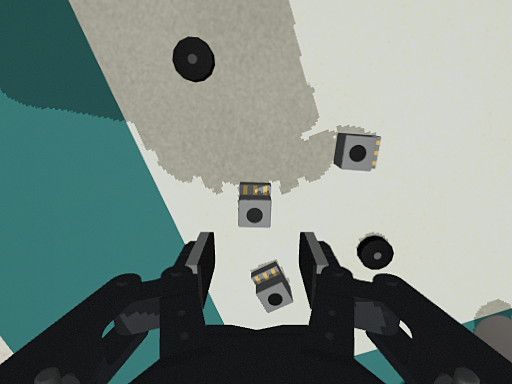

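B is aligned under the jaws at (254,215). Descending.

>>> jog_arm([
  {"x": -0.1,"y": 0.1,"z": 3.5,"wx": 0,"wy": 0,"wz": 0,"claw": 55},
  {"x": -0.1,"y": 0.1,"z": 6.1,"wx": 0,"wy": 0,"wz": 0,"claw": 55},
  {"x": -0.1,"y": 0.1,"z": 6.1,"wx": 0,"wy": 0,"wz": 0,"claw": 55},
  {"x": -0.1,"y": 0.1,"z": 6.1,"wx": 0,"wy": 0,"wz": 0,"claw": 15},
  {"x": -0.1,"y": 0.1,"z": 6.1,"wx": 0,"wy": 0,"wz": 0,"claw": 15},
  {"x": -0.1,"y": 0.1,"z": 6.1,"wx": 0,"wy": 0,"wz": 0,"claw": 15},
], squeeze=30)

```text
clock: 18.35
position: [0.4385, -0.2337, 0.0122]
tool_rot: [-3.138, -0.008, -0.354]
force: [-1.3, 2.7, 12.1]
grip_width: 0.0231
```

```bash
python3 -c "
from h import *
grab('wrist','w16');s=bot.observe();print(s['position'],s['force']);T=tilted(P0);goto(railpt(P0,(-32,-.3,60)),T);goto(railpt(P0,(-32,-.3,13)),T)"
```

```text
[ 0.43853683 -0.23372863  0.01221127] [-1.17839258  1.75174669 10.56525894]
clock 18.40 xyz [  4.74 -37.02 -13.73] w [-20.02   2.3  -15.93] F [-1.18  1.75 10.57] grip 0.0234 rows>=6.4
clock 18.40 xyz [  5.15 -35.46  -9.32] w [-20.02   2.3  -15.93] F [-1.18  1.75 10.57] grip 0.0234 rows>=5.9
```

View pics/w16.png

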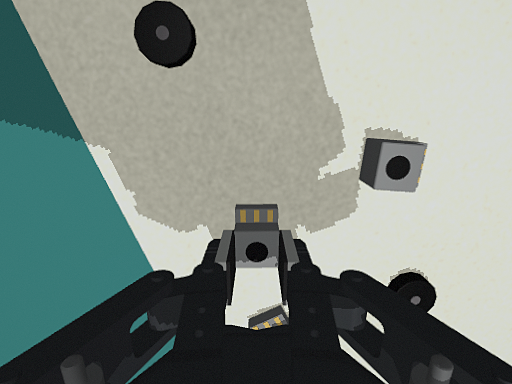

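Gripped square: disc at (257,252), nose up. Carrying it over the shoe.

>>> jog_arm([
  {"x": 0,"y": 0,"z": -6,"wx": 0,"wy": 0,"wz": 0,"claw": 15},
  {"x": 4.7,"y": -10,"z": -12,"wx": -10,"wy": 1.2,"wz": -8,"claw": 15},
  {"x": 4.7,"y": -20,"z": -13.7,"wx": -20,"wy": 2.3,"wz": -15.9,"claw": 15},
  {"x": 4.7,"y": -37,"z": -13.7,"wx": -20,"wy": 2.3,"wz": -15.9,"claw": 15},
  {"x": 4.7,"y": -37,"z": -13.7,"wx": -20,"wy": 2.3,"wz": -15.9,"claw": 15},
  {"x": 4.7,"y": -37,"z": -13.7,"wx": -20,"wy": 2.3,"wz": -15.9,"claw": 15},
  {"x": 4.7,"y": -37,"z": -13.7,"wx": -20,"wy": 2.3,"wz": -15.9,"claw": 15},
  {"x": 4.7,"y": -37,"z": -13.7,"wx": -20,"wy": 2.3,"wz": -15.9,"claw": 15},
  {"x": 4.7,"y": -37,"z": -13.7,"wx": -20,"wy": 2.3,"wz": -15.9,"claw": 15},
])

```text
clock: 19.52
position: [0.6106, 0.1017, 0.1528]
tool_rot: [2.796, -0.002, -0.071]
force: [-1.5, -0.2, -1.3]
grip_width: 0.0229
```

```bash
python3 -c "
from h import *
grab('wrist','w17');st();T=tilted(P0);goto(railpt(P0,(-32,-.3,13)),T)"
```

```text
clock 19.57 rail mm [-27.69  -0.82  63.08] Frail [0.46 2.1  0.33] grip 0.0229
clock 19.57 xyz [-0.07  0.45  5.01] w [-0.22 -0.18  0.13] F [-2.05  0.7   0.15] grip 0.0229 rows>=0.8
```

View pics/w17.png

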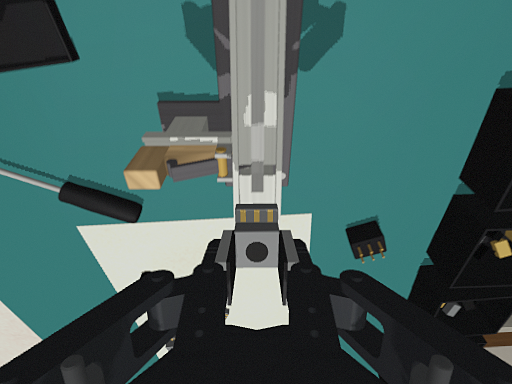

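The sensor is held nose-down-slope, in line with the channel. Lowering.

>>> jog_arm([
  {"x": -0.06,"y": 0.45,"z": 2.5,"wx": 0,"wy": 0,"wz": 0,"claw": 15},
  {"x": -0.06,"y": 0.45,"z": 4.5,"wx": 0,"wy": 0,"wz": 0,"claw": 15},
  {"x": -0.06,"y": 0.45,"z": 5.0,"wx": 0,"wy": 0,"wz": 0,"claw": 15},
  {"x": -0.06,"y": 0.45,"z": 5.0,"wx": 0,"wy": 0,"wz": 0,"claw": 15},
])

```text
clock: 20.08
position: [0.609, 0.0808, 0.1077]
tool_rot: [2.797, -0.002, -0.072]
force: [-0.0, -0.7, -0.6]
grip_width: 0.023
```

```bash
python3 -c "
from h import *
grab('wrist','w18');st();crop('w18',190,130,320,270,5,'c18')"
```

```text
clock 20.12 rail mm [-32.32  -0.45  13.43] Frail [-0.33  0.18 -0.07] grip 0.0234
```

View pics/c18.png

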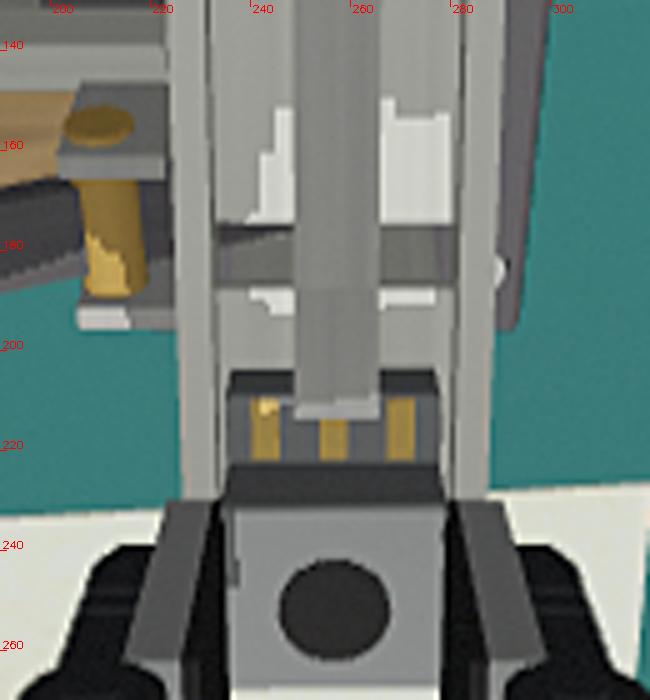

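The sensor is in the channel, about 1 mm above the floor, with its nose just under the flared bar tip. Lowering 1 mm and letting go.

>>> jog_arm([
  {"x": 0,"y": 0,"z": 0.12,"wx": 0,"wy": 0,"wz": 0,"claw": 15},
  {"x": 0,"y": 0,"z": 0.12,"wx": 0,"wy": 0,"wz": 0,"claw": 50},
  {"x": 0,"y": 0,"z": 0.12,"wx": 0,"wy": 0,"wz": 0,"claw": 50},
  {"x": 0,"y": 0,"z": 0.12,"wx": 0,"wy": 0,"wz": 0,"claw": 50},
  {"x": 0,"y": 0,"z": 0,"wx": 0,"wy": 0,"wz": 0,"claw": 50},
  {"x": 0,"y": 0,"z": -3,"wx": 0,"wy": 0,"wz": 0,"claw": 55},
  {"x": 0,"y": 0,"z": -8,"wx": 0,"wy": 0,"wz": 0,"claw": 55},
])

```text
clock: 21.0
position: [0.61, 0.1075, 0.1828]
tool_rot: [2.795, 0.0, -0.072]
force: [0.6, -0.0, 0.7]
grip_width: 0.0469
```

```bash
python3 -c "
from h import *
grab('wrist','w19');grab('top','t19');st();goto([.47,-.20,.22],down(-.0));crop('t19',155,155,265,215,7,'c19')"
```

```text
clock 21.10 rail mm [-31.44  -1.79  98.57] Frail [-0.31  0.38 -0.8 ] grip 0.0472
clock 21.10 xyz [-12.02  31.26   7.53] w [19.56  0.22 -4.04] F [-0.42 -0.53 -0.65] grip 0.0472 rows>=5.5
```

View pics/w19.png

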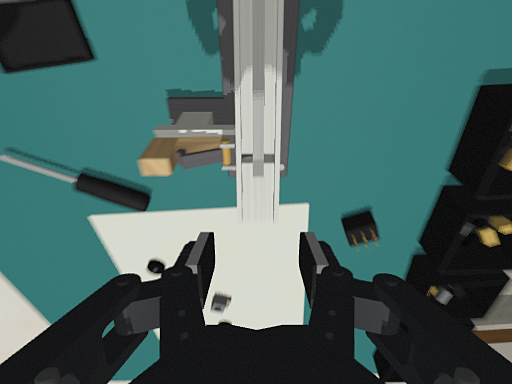

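View pics/t19.png

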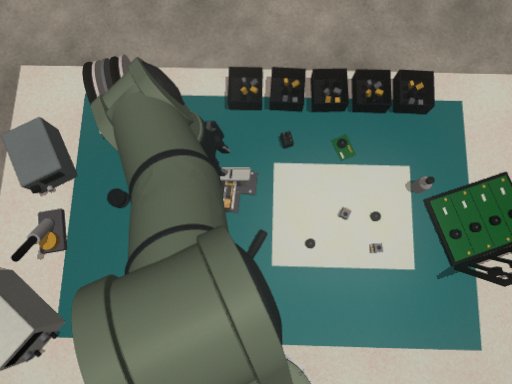

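```bash
python3 -c "
from h import *
grab('scene','s19');crop('s19',240,180,360,270,6,'c19')"
```

```text
(no output)
```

View pics/c19.png

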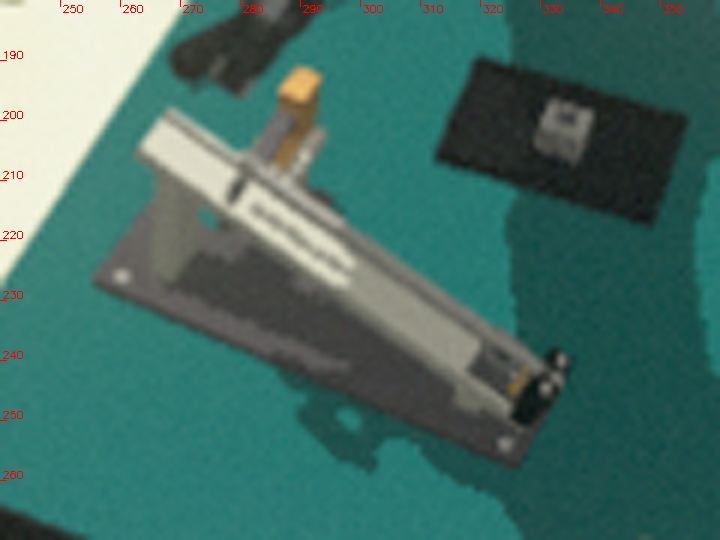

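The first sensor is at the stop, with its gold nose contacts at (324,242) facing it. Next is C, which is unmoved in the top view.

```bash
python3 -c "
from h import *
goto([.4276,-.307,.10],down(.15))"
```

```text
clock 21.15 xyz [-15.48  37.49  22.33] w [ 19.6    1.83 -12.57] F [ 0.2   0.2  -0.18] grip 0.0472 rows>=7.4
```

>>> jog_arm([
  {"x": -15.5,"y": 37.5,"z": 20,"wx": 19.6,"wy": 1.8,"wz": -12.6,"claw": 55},
  {"x": -15.5,"y": 37.5,"z": 20,"wx": 19.6,"wy": 1.8,"wz": -12.6,"claw": 55},
  {"x": -15.5,"y": 37.5,"z": 20,"wx": 19.6,"wy": 1.8,"wz": -12.6,"claw": 55},
  {"x": -15.5,"y": 37.5,"z": 20,"wx": 19.6,"wy": 1.8,"wz": -12.6,"claw": 55},
  {"x": -15.5,"y": 37.5,"z": 20,"wx": 19.6,"wy": 1.8,"wz": -12.6,"claw": 55},
  {"x": -15.5,"y": 37.5,"z": 22.3,"wx": 19.6,"wy": 1.8,"wz": -12.6,"claw": 55},
  {"x": -15.5,"y": 37.5,"z": 22.3,"wx": 19.6,"wy": 1.8,"wz": -12.6,"claw": 55},
  {"x": -15.5,"y": 37.5,"z": 22.3,"wx": 19.6,"wy": 1.8,"wz": -12.6,"claw": 55},
  {"x": -15.5,"y": 37.5,"z": 22.3,"wx": 19.6,"wy": 1.8,"wz": -12.6,"claw": 55},
  {"x": -15.5,"y": 37.5,"z": 22.3,"wx": 19.6,"wy": 1.8,"wz": -12.6,"claw": 55},
])

```text
clock: 22.4
position: [0.427, -0.3067, 0.0997]
tool_rot: [-3.141, 0.001, 0.15]
force: [-0.3, 0.6, 0.7]
grip_width: 0.0468
```

```bash
python3 -c "
from h import *
grab('wrist','w20');goto([.4276,-.307,.0105],down(.15))
f=load('w20');print(proj(f,[.4276,-.307,.022]))"
```

```text
clock 22.45 xyz [-0.01  0.1   8.96] w [-0.04  0.04  0.06] F [ 0.62  1.   -0.1 ] grip 0.0466 rows>=1.4
[257.33160039 200.8826142 ]
```

View pics/w20.png

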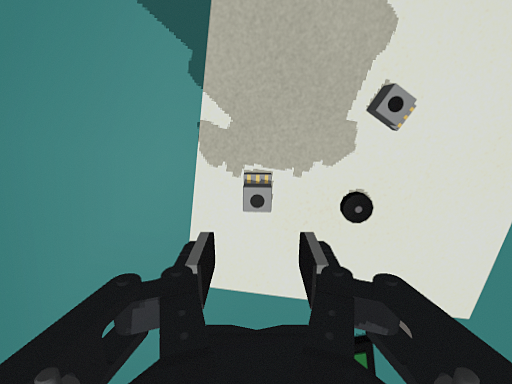

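C is aligned, with its disc at (257,201) where I predicted. Descending and gripping.

>>> jog_arm([
  {"x": 0,"y": 0.1,"z": 5,"wx": 0,"wy": 0,"wz": 0,"claw": 55},
  {"x": 0,"y": 0.1,"z": 8.9,"wx": 0,"wy": 0,"wz": 0,"claw": 55},
  {"x": 0,"y": 0.1,"z": 8.9,"wx": 0,"wy": 0,"wz": 0,"claw": 55},
  {"x": 0,"y": 0.1,"z": 8.9,"wx": 0,"wy": 0,"wz": 0,"claw": 15},
  {"x": 0,"y": 0.1,"z": 8.9,"wx": 0,"wy": 0,"wz": 0,"claw": 15},
  {"x": 0,"y": 0.1,"z": 8.9,"wx": 0,"wy": 0,"wz": 0,"claw": 15},
])

```text
clock: 23.2
position: [0.4288, -0.3072, 0.0128]
tool_rot: [3.141, -0.002, 0.151]
force: [-0.3, 2.9, 11.6]
grip_width: 0.0233
```

```bash
python3 -c "
from h import *
s=bot.observe();print(s['position'],s['force']);T=tilted(P0);goto(railpt(P0,(-32,-.3,60)),T)"
```

```text
[ 0.42880633 -0.30724004  0.01277489] [-0.31605638  2.91313612 11.61333365]
clock 23.20 xyz [ 24.02 -37.23 -13.85] w [-19.88  -2.35  12.77] F [-0.32  2.91 11.61] grip 0.0233 rows>=7.4
```

>>> jog_arm([
  {"x": 0,"y": 0,"z": -6,"wx": 0,"wy": 0,"wz": 0,"claw": 15},
  {"x": 3,"y": -4,"z": -12,"wx": -8,"wy": -1,"wz": 5,"claw": 15},
  {"x": 12,"y": -18,"z": -13.9,"wx": -19.9,"wy": -2.4,"wz": 12.8,"claw": 15},
  {"x": 24,"y": -37.2,"z": -13.9,"wx": -19.9,"wy": -2.4,"wz": 12.8,"claw": 15},
  {"x": 24,"y": -37.2,"z": -13.9,"wx": -19.9,"wy": -2.4,"wz": 12.8,"claw": 15},
  {"x": 24,"y": -37.2,"z": -13.9,"wx": -19.9,"wy": -2.4,"wz": 12.8,"claw": 15},
  {"x": 24,"y": -37.2,"z": -13.9,"wx": -19.9,"wy": -2.4,"wz": 12.8,"claw": 15},
  {"x": 24,"y": -37.2,"z": -13.9,"wx": -19.9,"wy": -2.4,"wz": 12.8,"claw": 15},
  {"x": 24,"y": -37.2,"z": -13.9,"wx": -19.9,"wy": -2.4,"wz": 12.8,"claw": 15},
  {"x": 24,"y": -37.2,"z": -13.9,"wx": -19.9,"wy": -2.4,"wz": 12.8,"claw": 15},
])

```text
clock: 24.45
position: [0.6092, 0.0958, 0.1531]
tool_rot: [2.793, -0.001, -0.075]
force: [1.3, -0.6, -0.3]
grip_width: 0.0233
```

```bash
python3 -c "
from h import *
grab('wrist','w21');st();T=tilted(P0);goto(railpt(P0,(-32,-.3,13.5)),T)"
```

```text
clock 24.50 rail mm [-24.96  -1.03  64.64] Frail [7.93 7.29 1.71] grip 0.0229
clock 24.50 xyz [-0.1   0.74  5.11] w [-0.38 -0.23  0.29] F [-6.68  8.56 -1.11] grip 0.0229 rows>=0.8
```

View pics/w21.png

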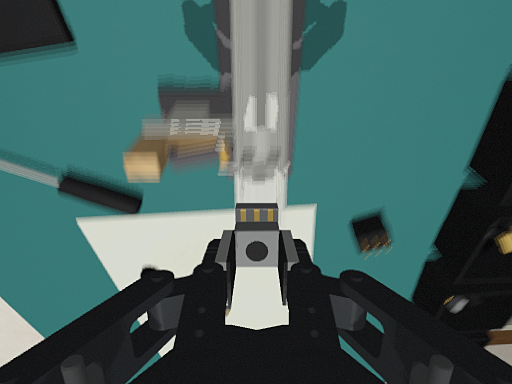

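>>> jog_arm([
  {"x": 0,"y": 0.7,"z": 1,"wx": 0,"wy": 0,"wz": 0,"claw": 15},
  {"x": 0,"y": 0.7,"z": 1,"wx": 0,"wy": 0,"wz": 0,"claw": 15},
])

```text
clock: 24.75
position: [0.6103, 0.094, 0.1465]
tool_rot: [2.799, -0.002, -0.069]
force: [-0.0, -1.5, -0.2]
grip_width: 0.0231
```

```bash
python3 -c "
from h import *
st();T=tilted(P0);goto(railpt(P0,(-32,-.3,13.5)),T)"
```

```text
clock 24.75 rail mm [-33.13  -0.87  54.4 ] Frail [-1.29 -0.09 -0.69] grip 0.0231
clock 24.75 xyz [-0.07 -0.09  4.09] w [-0.35 -0.2   0.23] F [-0.02 -1.45 -0.21] grip 0.0231 rows>=0.7
```

>>> jog_arm([
  {"x": -0.06,"y": -0.1,"z": 2,"wx": -0.3,"wy": -0.2,"wz": 0.2,"claw": 15},
  {"x": -0.06,"y": -0.1,"z": 3.5,"wx": -0.3,"wy": -0.2,"wz": 0.2,"claw": 15},
  {"x": -0.06,"y": -0.1,"z": 4.1,"wx": -0.3,"wy": -0.2,"wz": 0.2,"claw": 15},
  {"x": -0.06,"y": -0.1,"z": 4.1,"wx": -0.3,"wy": -0.2,"wz": 0.2,"claw": 15},
])

```text
clock: 25.25
position: [0.6089, 0.0809, 0.1072]
tool_rot: [2.793, 0.0, -0.074]
force: [-0.2, -0.4, 0.1]
grip_width: 0.0234
```

```bash
python3 -c "
from h import *
grab('wrist','w22');st();crop('w22',190,130,320,270,4,'c22')"
```

```text
clock 25.30 rail mm [-32.17  -0.34  12.97] Frail [ 0.04 -0.3  -0.86] grip 0.0228
```

View pics/c22.png

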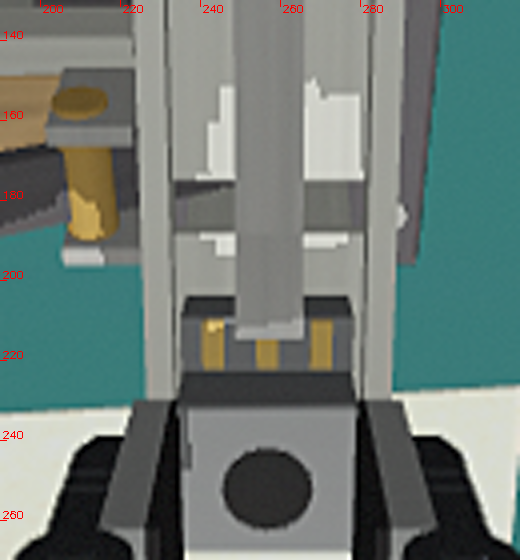

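The second sensor is seated like the first. Releasing.

>>> jog_arm([
  {"x": 0,"y": 0,"z": 0.05,"wx": 0,"wy": 0,"wz": 0,"claw": 15},
  {"x": 0,"y": 0,"z": 0.05,"wx": 0,"wy": 0,"wz": 0,"claw": 50},
  {"x": 0,"y": 0,"z": 0.05,"wx": 0,"wy": 0,"wz": 0,"claw": 50},
  {"x": 0,"y": 0,"z": 0.05,"wx": 0,"wy": 0,"wz": 0,"claw": 50},
  {"x": 0,"y": 0,"z": 0,"wx": 0,"wy": 0,"wz": 0,"claw": 50},
  {"x": 0,"y": 0,"z": -3,"wx": 0,"wy": 0,"wz": 0,"claw": 55},
  {"x": 0,"y": 0,"z": -8,"wx": 0,"wy": 0,"wz": 0,"claw": 55},
  {"x": 0,"y": 0,"z": -8,"wx": 0,"wy": 0,"wz": 0,"claw": 55},
])

```text
clock: 26.3
position: [0.6123, 0.1101, 0.1855]
tool_rot: [2.796, -0.004, -0.073]
force: [0.5, 0.1, -0.6]
grip_width: 0.047
```

```bash
python3 -c "
from h import *
grab('scene','s23');crop('s23',240,180,360,270,6,'c23');grab('top','t23');crop('t23',270,160,420,270,5,'c24');goto([.5199,-.215,.10],down(-2.01))"
```

```text
clock 26.40 xyz [-6.68 28.1  18.98] w [ 13.28 -19.29 109.64] F [ 0.4   0.04 -1.  ] grip 0.0468 rows>=10.5
```

View pics/c23.png

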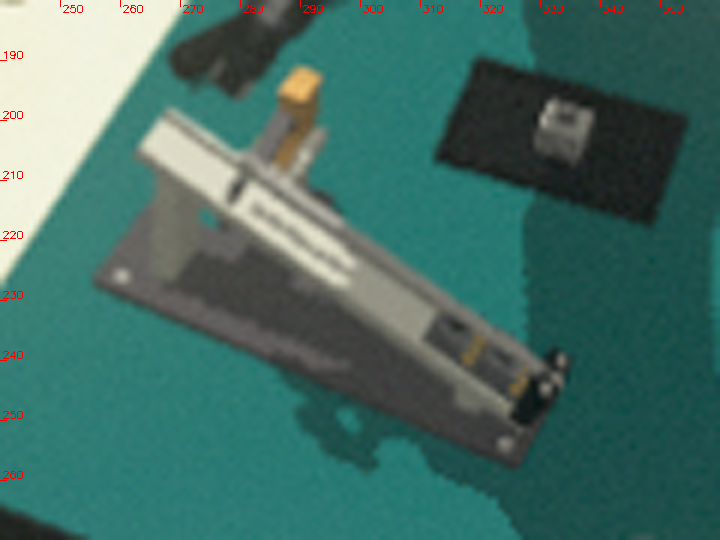

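View pics/c24.png

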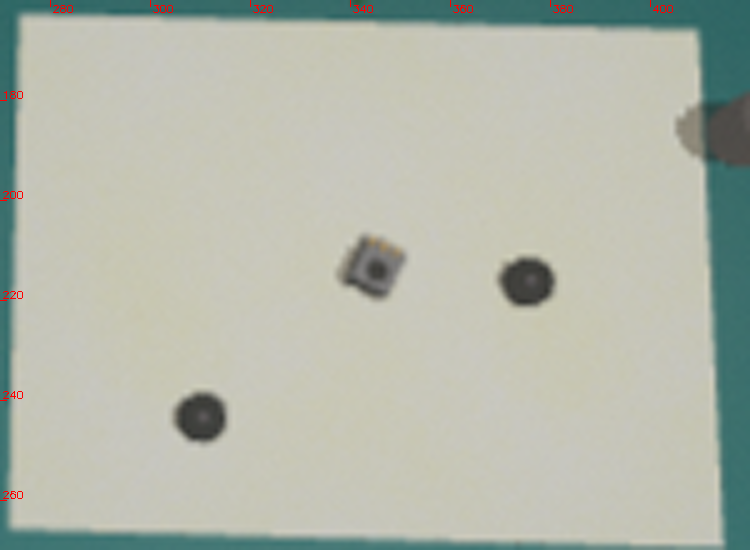

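Two sensors are stacked at the stop and A hasn't moved. I'll go to A with a −2.01 yaw.

>>> jog_arm([
  {"x": -6.7,"y": 28.1,"z": 16,"wx": 13.3,"wy": -19.3,"wz": 109.6,"claw": 55},
  {"x": -6.7,"y": 28.1,"z": 16,"wx": 13.3,"wy": -19.3,"wz": 109.6,"claw": 55},
  {"x": -6.7,"y": 28.1,"z": 16,"wx": 13.3,"wy": -19.3,"wz": 109.6,"claw": 55},
  {"x": -6.7,"y": 28.1,"z": 16,"wx": 13.3,"wy": -19.3,"wz": 109.6,"claw": 55},
  {"x": -6.7,"y": 28.1,"z": 16,"wx": 13.3,"wy": -19.3,"wz": 109.6,"claw": 55},
  {"x": -6.7,"y": 28.1,"z": 16,"wx": 13.3,"wy": -19.3,"wz": 109.6,"claw": 55},
  {"x": -6.7,"y": 28.1,"z": 16,"wx": 13.3,"wy": -19.3,"wz": 109.6,"claw": 55},
  {"x": -6.7,"y": 28.1,"z": 16,"wx": 13.3,"wy": -19.3,"wz": 109.6,"claw": 55},
  {"x": -6.7,"y": 28.1,"z": 16,"wx": 13.3,"wy": -19.3,"wz": 109.6,"claw": 55},
  {"x": -6.7,"y": 28.1,"z": 16,"wx": 13.3,"wy": -19.3,"wz": 109.6,"claw": 55},
])

```text
clock: 27.65
position: [0.5196, -0.2053, 0.127]
tool_rot: [3.13, -0.013, -1.937]
force: [1.0, 0.2, 0.7]
grip_width: 0.0472
```

```bash
python3 -c "
from h import *
goto([.5199,-.215,.10],down(-2.01))"
```

```text
clock 27.65 xyz [ 0.86 -0.4   2.71] w [ 0.61 -0.76  4.18] F [1.  0.2 0.7] grip 0.0472 rows>=0.5
```

>>> jog_arm([
  {"x": 0.86,"y": -0.4,"z": 2.7,"wx": 0.6,"wy": -0.8,"wz": 4.2,"claw": 55},
  {"x": 0.86,"y": -0.4,"z": 2.7,"wx": 0.6,"wy": -0.8,"wz": 4.2,"claw": 55},
  {"x": 0.86,"y": -0.4,"z": 2.7,"wx": 0.6,"wy": -0.8,"wz": 4.2,"claw": 55},
])

```text
clock: 28.02
position: [0.5198, -0.2148, 0.1002]
tool_rot: [3.141, 0.0, -2.008]
force: [0.3, -0.1, -0.2]
grip_width: 0.0472
```

```bash
python3 -c "
from h import *
grab('wrist','w25');goto([.5199,-.215,.0105],down(-2.01))
f=load('w25');print(proj(f,[.5199,-.215,.022]));crop('w25',210,150,310,240,6,'c25')"
```

```text
clock 28.07 xyz [0.04 0.   9.  ] w [0.02 0.03 0.09] F [ 0.58 -0.64  0.18] grip 0.0468 rows>=1.4
[256.00301931 200.89357788]
```

View pics/c25.png

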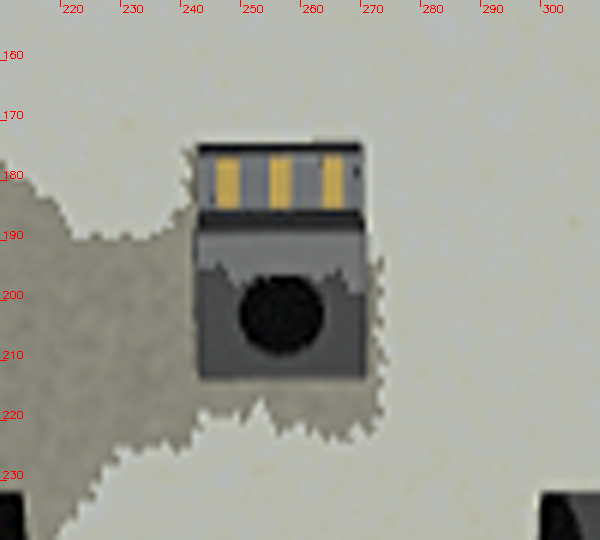

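A is square to the jaws, with its disc at (257,203). Descending and gripping.

>>> jog_arm([
  {"x": 0.05,"y": 0.1,"z": 5,"wx": 0,"wy": 0,"wz": 0,"claw": 55},
  {"x": 0.05,"y": 0.1,"z": 9,"wx": 0,"wy": 0,"wz": 0,"claw": 55},
  {"x": 0.05,"y": 0.1,"z": 9,"wx": 0,"wy": 0,"wz": 0,"claw": 55},
  {"x": 0.05,"y": 0.1,"z": 9,"wx": 0,"wy": 0,"wz": 0,"claw": 15},
  {"x": 0.05,"y": 0.1,"z": 9,"wx": 0,"wy": 0,"wz": 0,"claw": 15},
  {"x": 0.05,"y": 0.1,"z": 9,"wx": 0,"wy": 0,"wz": 0,"claw": 15},
])

```text
clock: 28.82
position: [0.5201, -0.2149, 0.0125]
tool_rot: [-3.139, 0.001, -2.008]
force: [-1.9, 1.1, 11.9]
grip_width: 0.0232
```

```bash
python3 -c "
from h import *
s=bot.observe();print(s['position'],s['force']);T=tilted(P0);goto(railpt(P0,(-32,-.3,60)),T)"
```

```text
[ 0.52009892 -0.21494817  0.01248196] [-1.94850602  1.14411848 11.90300786]
clock 28.82 xyz [-32.08   5.04 -13.87] w [ -13.47   19.21 -109.54] F [-1.95  1.14 11.9 ] grip 0.0232 rows>=10.5
```

>>> jog_arm([
  {"x": 0,"y": 0,"z": -6,"wx": 0,"wy": 0,"wz": 0,"claw": 15},
  {"x": 0,"y": 0,"z": -12,"wx": 0,"wy": 0,"wz": -10,"claw": 15},
  {"x": -5,"y": 1,"z": -15,"wx": -13.5,"wy": 19.2,"wz": -109.5,"claw": 15},
  {"x": -10,"y": 2,"z": -15,"wx": -13.5,"wy": 19.2,"wz": -109.5,"claw": 15},
  {"x": -15,"y": 3,"z": -15,"wx": -13.5,"wy": 19.2,"wz": -109.5,"claw": 15},
  {"x": -19,"y": 3,"z": -15,"wx": -13.5,"wy": 19.2,"wz": -109.5,"claw": 15},
  {"x": -23,"y": 4,"z": -15,"wx": -13.5,"wy": 19.2,"wz": -109.5,"claw": 15},
  {"x": -27,"y": 4.5,"z": -15,"wx": -13.5,"wy": 19.2,"wz": -109.5,"claw": 15},
  {"x": -30,"y": 5,"z": -15,"wx": -13.5,"wy": 19.2,"wz": -109.5,"claw": 15},
  {"x": -32,"y": 5,"z": -15,"wx": -13.5,"wy": 19.2,"wz": -109.5,"claw": 15},
])

```text
clock: 30.08
position: [0.6104, 0.098, 0.1641]
tool_rot: [2.839, -0.043, -0.346]
force: [-0.7, -0.6, -0.6]
grip_width: 0.0232
```

```bash
python3 -c "
from h import *
st();T=tilted(P0);goto(railpt(P0,(-32,-.3,45)),T)"
```

```text
clock 30.07 rail mm [-35.45  -0.66  72.33] Frail [-0.39  0.7  -0.82] grip 0.0232
clock 30.07 xyz [ 0.01 -0.23  2.74] w [ -2.32   2.64 -15.52] F [-0.75 -0.59 -0.64] grip 0.0232 rows>=1.5
```

>>> jog_arm([
  {"x": 0,"y": -0.2,"z": 0,"wx": -2.3,"wy": 2.6,"wz": -15.5,"claw": 15},
  {"x": 0,"y": -0.2,"z": 0,"wx": -2.3,"wy": 2.6,"wz": -15.5,"claw": 15},
  {"x": 0,"y": -0.2,"z": 1.5,"wx": -2.3,"wy": 2.6,"wz": -15.5,"claw": 15},
  {"x": 0,"y": -0.2,"z": 2.7,"wx": -2.3,"wy": 2.6,"wz": -15.5,"claw": 15},
  {"x": 0,"y": -0.2,"z": 2.7,"wx": -2.3,"wy": 2.6,"wz": -15.5,"claw": 15},
])

```text
clock: 30.7
position: [0.6089, 0.0908, 0.1368]
tool_rot: [2.792, 0.002, -0.077]
force: [0.2, -0.6, -0.1]
grip_width: 0.0232
```

```bash
python3 -c "
from h import *
st();T=tilted(P0);goto(railpt(P0,(-32,-.3,13)),T);grab('wrist','w26');crop('w26',190,130,320,270,4,'c26')"
```

```text
clock 30.70 rail mm [-32.96   0.31  44.16] Frail [-0.56 -0.23 -0.3 ] grip 0.0232
clock 30.70 xyz [ 0.07 -0.1   3.12] w [ 0.03  0.14 -0.12] F [ 0.18 -0.64 -0.09] grip 0.0232 rows>=0.5
```

View pics/c26.png

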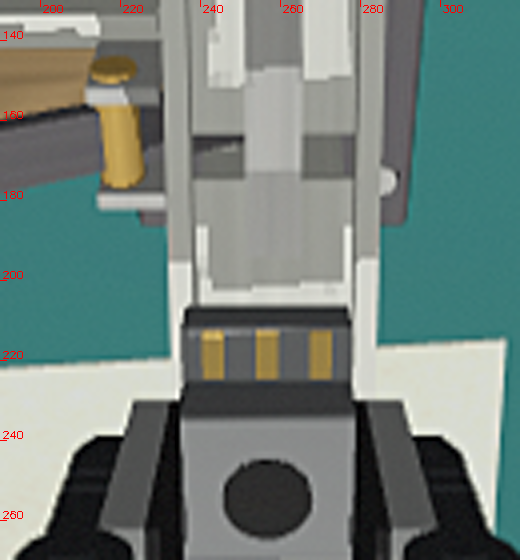

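The third sensor is nose-first and lined up with the channel. Lowering it in.

>>> jog_arm([
  {"x": 0.06,"y": -0.1,"z": 1.5,"wx": 0,"wy": 0,"wz": 0,"claw": 15},
  {"x": 0.06,"y": -0.1,"z": 2.7,"wx": 0,"wy": 0,"wz": 0,"claw": 15},
  {"x": 0.06,"y": -0.1,"z": 3.1,"wx": 0,"wy": 0,"wz": 0,"claw": 15},
  {"x": 0.06,"y": -0.1,"z": 3.1,"wx": 0,"wy": 0,"wz": 0,"claw": 15},
])

```text
clock: 31.25
position: [0.6091, 0.0815, 0.1077]
tool_rot: [2.792, 0.001, -0.077]
force: [1.0, -0.2, -0.5]
grip_width: 0.023
```

```bash
python3 -c "
from h import *
st();grab('wrist','w27');crop('w27',190,130,320,270,4,'c27')"
```

```text
clock 31.25 rail mm [-31.71  -0.55  13.66] Frail [ 0.03 -0.96 -0.5 ] grip 0.0230
```

View pics/c27.png

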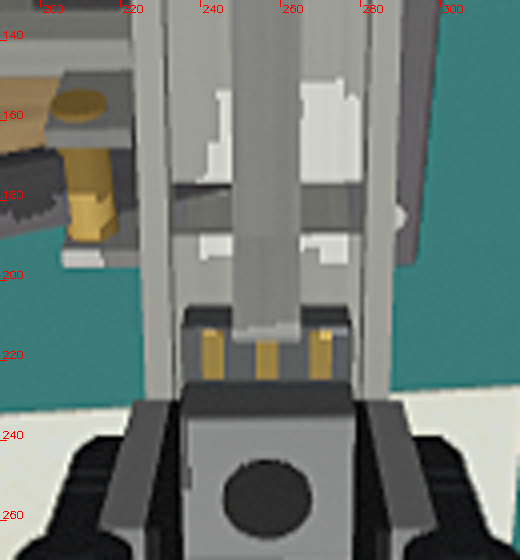

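Seated the same way as the first two. Lowering 1 mm and releasing.

>>> jog_arm([
  {"x": 0,"y": 0,"z": 0.12,"wx": 0,"wy": 0,"wz": 0,"claw": 15},
  {"x": 0,"y": 0,"z": 0.12,"wx": 0,"wy": 0,"wz": 0,"claw": 50},
  {"x": 0,"y": 0,"z": 0.12,"wx": 0,"wy": 0,"wz": 0,"claw": 50},
  {"x": 0,"y": 0,"z": 0.12,"wx": 0,"wy": 0,"wz": 0,"claw": 50},
  {"x": 0,"y": 0,"z": 0,"wx": 0,"wy": 0,"wz": 0,"claw": 50},
  {"x": 0,"y": 0,"z": -3,"wx": 0,"wy": 0,"wz": 0,"claw": 55},
  {"x": 0,"y": 0,"z": -8,"wx": 0,"wy": 0,"wz": 0,"claw": 55},
  {"x": 0,"y": 0,"z": -8,"wx": 0,"wy": 0,"wz": 0,"claw": 55},
])

```text
clock: 32.3
position: [0.6127, 0.1108, 0.1861]
tool_rot: [2.796, -0.004, -0.075]
force: [0.8, 0.4, -0.9]
grip_width: 0.0465
```

```bash
python3 -c "
from h import *
grab('scene','s28');crop('s28',240,180,360,270,6,'c28');grab('wrist','w28');goto([.416,.2434,.12],down(-.03))"
```

```text
clock 32.40 xyz [-20.5  -13.37   1.86] w [19.99  0.49 -2.63] F [ 0.51 -0.63 -1.  ] grip 0.0467 rows>=3.9
```

View pics/c28.png

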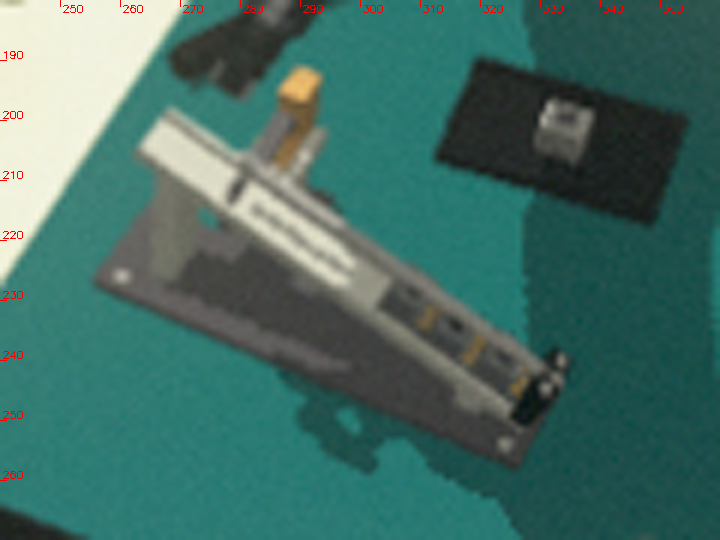

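View pics/w28.png

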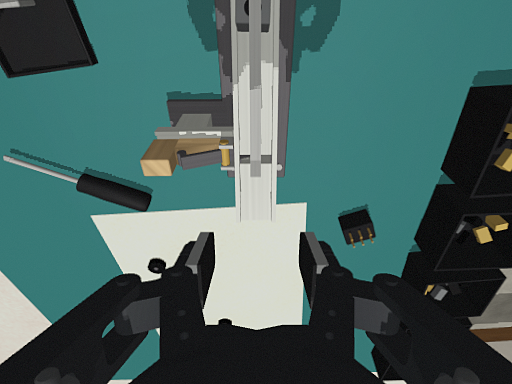

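All three sensors are stacked against the stop, with gold noses at (324,242), (316,237) and (309,232) all facing down-slope. Now the follower.

>>> jog_arm([
  {"x": -20.5,"y": -13.4,"z": 1.9,"wx": 20,"wy": 0.5,"wz": -2.6,"claw": 50},
  {"x": -20.5,"y": -13.4,"z": 1.9,"wx": 20,"wy": 0.5,"wz": -2.6,"claw": 50},
  {"x": -20.5,"y": -13.4,"z": 1.9,"wx": 20,"wy": 0.5,"wz": -2.6,"claw": 50},
  {"x": -20.5,"y": -13.4,"z": 1.9,"wx": 20,"wy": 0.5,"wz": -2.6,"claw": 50},
  {"x": -20.5,"y": -13.4,"z": 1.9,"wx": 20,"wy": 0.5,"wz": -2.6,"claw": 50},
  {"x": -20.5,"y": -13.4,"z": 1.9,"wx": 20,"wy": 0.5,"wz": -2.6,"claw": 50},
])

```text
clock: 33.15
position: [0.4161, 0.243, 0.119]
tool_rot: [3.141, 0.0, -0.031]
force: [0.3, -0.8, 0.2]
grip_width: 0.0425
```

```bash
python3 -c "
from h import *
goto([.4154,.2412,.0145],down(-.03));grab('wrist','w29')"
```

```text
clock 33.15 xyz [-0.06  0.18 10.45] w [ 0.03  0.01 -0.04] F [ 0.34 -0.79  0.15] grip 0.0425 rows>=1.7
```

View pics/w29.png

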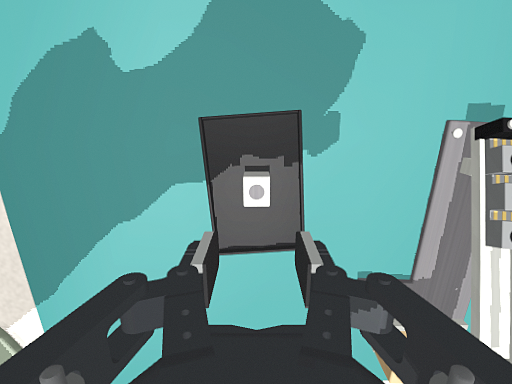

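>>> jog_arm([
  {"x": -0.05,"y": -0.15,"z": 5.5,"wx": 0,"wy": 0,"wz": 0,"claw": 50},
  {"x": -0.05,"y": -0.15,"z": 10.3,"wx": 0,"wy": 0,"wz": 0,"claw": 50},
  {"x": -0.05,"y": -0.15,"z": 10.3,"wx": 0,"wy": 0,"wz": 0,"claw": 50},
  {"x": -0.05,"y": -0.15,"z": 10.3,"wx": 0,"wy": 0,"wz": 0,"claw": 15},
  {"x": -0.05,"y": -0.15,"z": 10.3,"wx": 0,"wy": 0,"wz": 0,"claw": 15},
  {"x": -0.05,"y": -0.15,"z": 10.3,"wx": 0,"wy": 0,"wz": 0,"claw": 15},
], squeeze=40)

```text
clock: 33.95
position: [0.4172, 0.2446, 0.0178]
tool_rot: [-3.141, -0.003, -0.032]
force: [-0.6, -1.8, 15.8]
grip_width: 0.0227
```

```bash
python3 -c "
from h import *
s=bot.observe();print(s['position'],s['force']);T=tilted(P0);goto(railpt(P0,(-32,-.3,70)),T)"
```

```text
[0.41721347 0.24457469 0.01777886] [-0.59975805 -1.83823654 15.762639  ]
clock 33.95 xyz [ 19.79  13.77 -14.26] w [-20.06  -0.56   2.36] F [-0.6  -1.84 15.76] grip 0.0227 rows>=4.5
```

>>> jog_arm([
  {"x": 0,"y": 0,"z": -6,"wx": 0,"wy": 0,"wz": 0,"claw": 15},
  {"x": 1,"y": 1,"z": -12,"wx": 0,"wy": 0,"wz": 0,"claw": 15},
  {"x": 4,"y": 4,"z": -15,"wx": -10,"wy": 0,"wz": 1,"claw": 15},
  {"x": 10,"y": 8,"z": -15,"wx": -20,"wy": -0.5,"wz": 2.4,"claw": 15},
  {"x": 15,"y": 12,"z": -15,"wx": -20,"wy": -0.5,"wz": 2.4,"claw": 15},
  {"x": 19.8,"y": 13.8,"z": -14.3,"wx": -20,"wy": -0.5,"wz": 2.4,"claw": 15},
  {"x": 19.8,"y": 13.8,"z": -14.3,"wx": -20,"wy": -0.5,"wz": 2.4,"claw": 15},
  {"x": 19.8,"y": 13.8,"z": -14.3,"wx": -20,"wy": -0.5,"wz": 2.4,"claw": 15},
])

```text
clock: 34.95
position: [0.6099, 0.1003, 0.1615]
tool_rot: [2.794, -0.001, -0.075]
force: [-1.0, 0.1, -1.7]
grip_width: 0.0224
```

```bash
python3 -c "
from h import *
st();T=tilted(P0);goto(railpt(P0,(-31,-.3,16.5)),T);grab('wrist','w30')"
```

```text
clock 34.95 rail mm [-3.239e+01  3.000e-02  7.067e+01] Frail [ 0.65  1.02 -1.61] grip 0.0224
clock 34.95 xyz [ 0.03 -0.13  5.42] w [-0.1  -0.04 -0.06] F [-1.02  0.14 -1.74] grip 0.0224 rows>=0.9
```

View pics/w30.png

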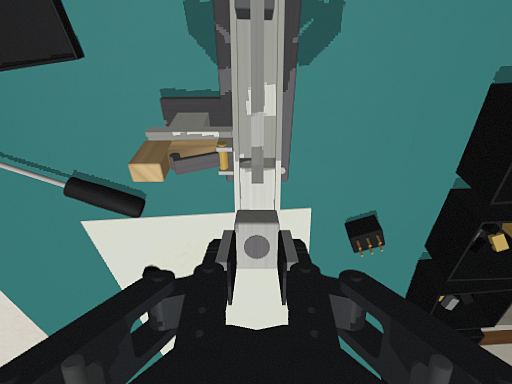

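The follower is held straight over the channel, at (257,245). Lowering.

>>> jog_arm([
  {"x": 0.03,"y": -0.1,"z": 3,"wx": 0,"wy": 0,"wz": 0,"claw": 15},
  {"x": 0.03,"y": -0.1,"z": 4.8,"wx": 0,"wy": 0,"wz": 0,"claw": 15},
  {"x": 0.03,"y": -0.1,"z": 5.4,"wx": 0,"wy": 0,"wz": 0,"claw": 15},
  {"x": 0.03,"y": -0.1,"z": 5.4,"wx": 0,"wy": 0,"wz": 0,"claw": 15},
])

```text
clock: 35.5
position: [0.6088, 0.0837, 0.1107]
tool_rot: [2.794, -0.001, -0.074]
force: [-0.3, -0.3, -1.6]
grip_width: 0.0224
```

```bash
python3 -c "
from h import *
st();grab('wrist','w31');crop('w31',190,130,320,280,4,'c31')"
```

```text
clock 35.50 rail mm [-30.71  -0.06  17.27] Frail [ 0.19  0.3  -1.6 ] grip 0.0224
```

View pics/c31.png

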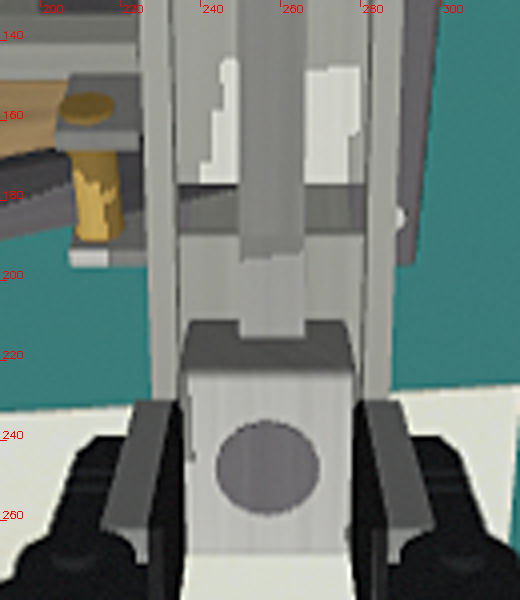

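The follower is about 2 mm above the floor. I'll lower it, then guide it most of the way down before releasing, so the impact is gentle.

>>> jog_arm([
  {"x": 0.03,"y": 0,"z": 0.15,"wx": 0,"wy": 0,"wz": 0,"claw": 15},
  {"x": 0.03,"y": -1.5,"z": 0.15,"wx": 0,"wy": 0,"wz": 0,"claw": 15},
  {"x": 0.03,"y": -3,"z": 0.15,"wx": 0,"wy": 0,"wz": 0,"claw": 15},
  {"x": 0.03,"y": -4.5,"z": 0.15,"wx": 0,"wy": 0,"wz": 0,"claw": 15},
  {"x": 0.03,"y": -6,"z": 0.15,"wx": 0,"wy": 0,"wz": 0,"claw": 15},
  {"x": 0.03,"y": -6,"z": 0.15,"wx": 0,"wy": 0,"wz": 0,"claw": 15},
])

```text
clock: 36.3
position: [0.6131, 0.1413, 0.0885]
tool_rot: [2.795, -0.001, -0.072]
force: [-1.0, -0.5, -1.7]
grip_width: 0.0222
```

```bash
python3 -c "
from h import *
st();grab('wrist','w32')"
```

```text
clock 36.30 rail mm [31.12 -0.11 16.14] Frail [ 0.04  0.95 -1.8 ] grip 0.0222
```

View pics/w32.png

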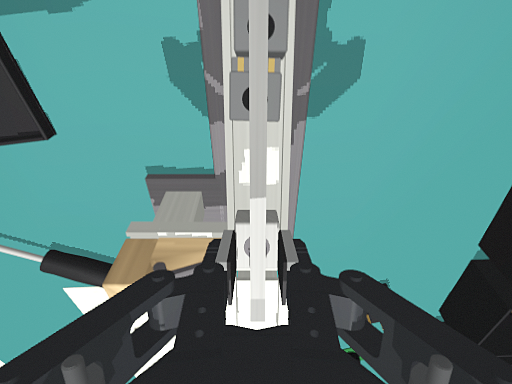

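>>> jog_arm([
  {"x": 0.01,"y": -1.2,"z": 0.03,"wx": 0,"wy": 0,"wz": 0,"claw": 15},
  {"x": 0.01,"y": -2.4,"z": 0.05,"wx": 0,"wy": 0,"wz": 0,"claw": 15},
  {"x": 0.01,"y": -3.6,"z": 0.07,"wx": 0,"wy": 0,"wz": 0,"claw": 15},
  {"x": 0.01,"y": -3.8,"z": 0.07,"wx": 0,"wy": 0,"wz": 0,"claw": 15},
  {"x": 0.01,"y": -3.8,"z": 0.07,"wx": 0,"wy": 0,"wz": 0,"claw": 15},
])

```text
clock: 36.98
position: [0.616, 0.1755, 0.0753]
tool_rot: [2.794, -0.001, -0.073]
force: [0.3, 0.5, 0.3]
grip_width: 0.0225
```

```bash
python3 -c "
from h import *
st();grab('wrist','w33');crop('w33',190,100,330,280,4,'c33')"
```

```text
clock 36.98 rail mm [67.9  -0.5  15.49] Frail [ 0.41 -0.29  0.43] grip 0.0225
```

View pics/c33.png

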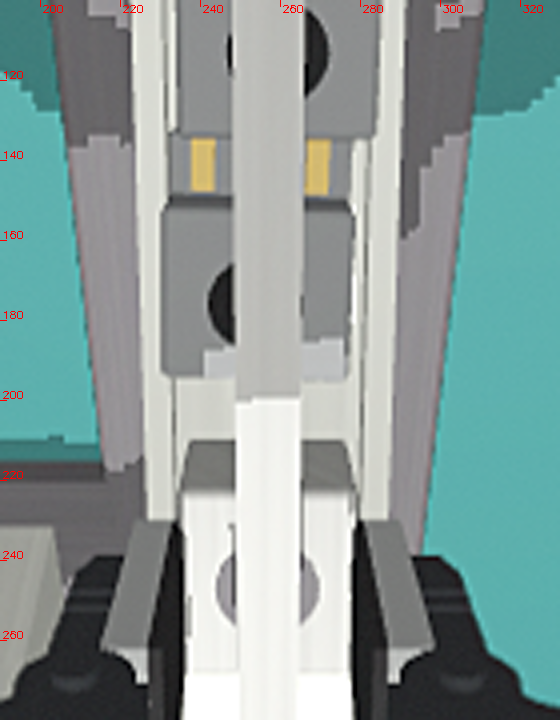

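The last sensor's rear edge is about 15 mm ahead of the follower, and the follower is now on the floor. Releasing.

>>> jog_arm([
  {"x": 0,"y": 0,"z": 0,"wx": 0,"wy": 0,"wz": 0,"claw": 50},
  {"x": 0,"y": 0,"z": 0,"wx": 0,"wy": 0,"wz": 0,"claw": 50},
  {"x": 0,"y": 0,"z": 0,"wx": 0,"wy": 0,"wz": 0,"claw": 50},
  {"x": 0,"y": 0,"z": 0,"wx": 0,"wy": 0,"wz": 0,"claw": 50},
])

```text
clock: 37.52
position: [0.6161, 0.175, 0.0755]
tool_rot: [2.794, -0.001, -0.073]
force: [0.5, -0.6, -0.1]
grip_width: 0.0429
```

```bash
python3 -c "
from h import *
st();grab('wrist','w34');crop('w34',190,100,330,280,4,'c34')"
```

```text
clock 37.52 rail mm [67.42 -0.62 15.51] Frail [-0.47 -0.53 -0.32] grip 0.0429
```

View pics/c34.png

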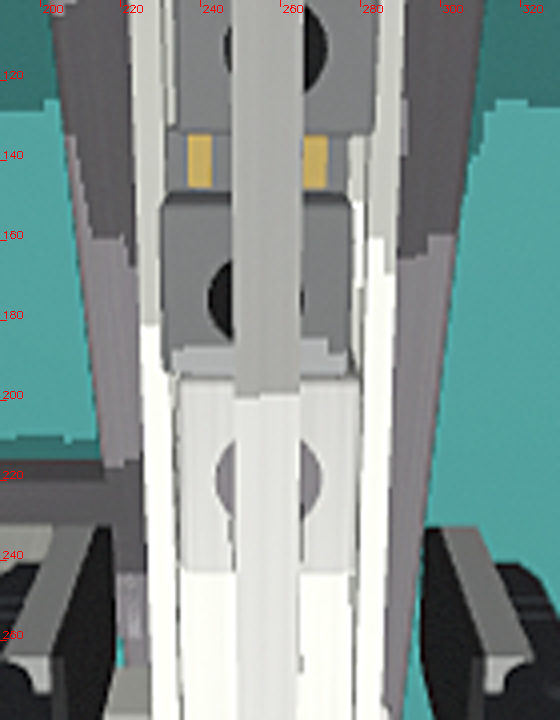

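The follower slid down and now touches the last sensor (front edge at v≈196). Next is the wedge, so I'll lift clear first.

>>> jog_arm([
  {"x": 0,"y": 0,"z": -4,"wx": 0,"wy": 0,"wz": 0,"claw": 50},
  {"x": 0,"y": 0,"z": -9,"wx": 0,"wy": 0,"wz": 0,"claw": 50},
  {"x": 0,"y": 0,"z": -12,"wx": 0,"wy": 0,"wz": 0,"claw": 50},
  {"x": 0,"y": 0,"z": -12,"wx": 0,"wy": 0,"wz": 0,"claw": 50},
])

```text
clock: 38.08
position: [0.6196, 0.2172, 0.1904]
tool_rot: [2.797, -0.004, -0.072]
force: [0.1, 0.7, -1.5]
grip_width: 0.0428
```

```bash
python3 -c "
from h import *
st();goto([.5264,.1137,.20],down(-1.643))"
```

```text
clock 38.08 rail mm [ 67.89  -1.   137.98] Frail [ 1.15 -0.02 -1.23] grip 0.0428
clock 38.08 xyz [-8.55 10.69  2.79] w [ 15.32 -15.69  88.98] F [ 0.07  0.66 -1.55] grip 0.0428 rows>=8.6
```

>>> jog_arm([
  {"x": -8.6,"y": 10.7,"z": 2.8,"wx": 15.3,"wy": -15.7,"wz": 89,"claw": 45},
  {"x": -8.6,"y": 10.7,"z": 2.8,"wx": 15.3,"wy": -15.7,"wz": 89,"claw": 45},
  {"x": -8.6,"y": 10.7,"z": 2.8,"wx": 15.3,"wy": -15.7,"wz": 89,"claw": 45},
  {"x": -8.6,"y": 10.7,"z": 2.8,"wx": 15.3,"wy": -15.7,"wz": 89,"claw": 45},
  {"x": -8.6,"y": 10.7,"z": 2.8,"wx": 15.3,"wy": -15.7,"wz": 89,"claw": 45},
  {"x": -8.6,"y": 10.7,"z": 2.8,"wx": 15.3,"wy": -15.7,"wz": 89,"claw": 45},
  {"x": -8.6,"y": 10.7,"z": 2.8,"wx": 15.3,"wy": -15.7,"wz": 89,"claw": 45},
  {"x": -8.6,"y": 10.7,"z": 2.8,"wx": 15.3,"wy": -15.7,"wz": 89,"claw": 45},
  {"x": -8.6,"y": 10.7,"z": 2.8,"wx": 15.3,"wy": -15.7,"wz": 89,"claw": 45},
  {"x": -8.6,"y": 10.7,"z": 2.8,"wx": 15.3,"wy": -15.7,"wz": 89,"claw": 45},
])

```text
clock: 39.33
position: [0.5253, 0.1129, 0.1994]
tool_rot: [3.141, -0.001, -1.644]
force: [0.3, -0.0, 0.5]
grip_width: 0.0385
```

```bash
python3 -c "
from h import *
goto([.5264,.1137,.0715],down(-1.643));grab('wrist','w36')"
```

```text
clock 39.33 xyz [-0.1  -0.11 12.79] w [ 0.06 -0.06 -0.04] F [ 0.28 -0.03  0.53] grip 0.0385 rows>=2.0
```

View pics/w36.png

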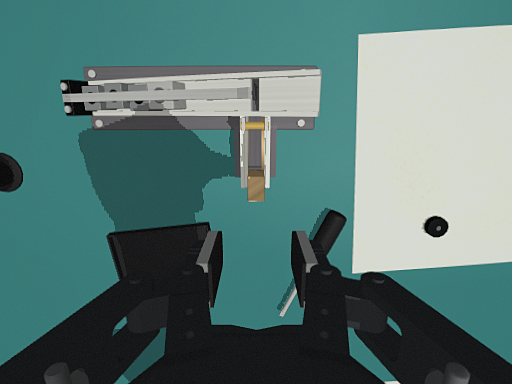

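The wedge block is at (256,190) on the jaw centre line. Going down and gripping it.

>>> jog_arm([
  {"x": -0.1,"y": -0.1,"z": 6,"wx": 0,"wy": 0,"wz": 0,"claw": 45},
  {"x": -0.1,"y": -0.1,"z": 11,"wx": 0,"wy": 0,"wz": 0,"claw": 45},
  {"x": -0.1,"y": -0.1,"z": 12.7,"wx": 0,"wy": 0,"wz": 0,"claw": 45},
  {"x": -0.1,"y": -0.1,"z": 12.7,"wx": 0,"wy": 0,"wz": 0,"claw": 45},
  {"x": -0.1,"y": -0.1,"z": 12.7,"wx": 0,"wy": 0,"wz": 0,"claw": 5},
  {"x": -0.1,"y": -0.1,"z": 12.7,"wx": 0,"wy": 0,"wz": 0,"claw": 5},
  {"x": -0.1,"y": -0.1,"z": 12.7,"wx": 0,"wy": 0,"wz": 0,"claw": 5},
  {"x": -0.1,"y": -0.1,"z": 12.7,"wx": 0,"wy": 0,"wz": 0,"claw": 5},
], squeeze=40)

```text
clock: 40.38
position: [0.5274, 0.1143, 0.0742]
tool_rot: [-3.14, -0.0, -1.641]
force: [-0.8, -0.7, 9.4]
grip_width: 0.0154
```

>>> jog_arm([
  {"x": 0,"y": 1.2,"z": 0,"wx": 0,"wy": 0,"wz": 0,"claw": 5},
  {"x": 0,"y": 2.6,"z": 0,"wx": 0,"wy": 0,"wz": 0,"claw": 5},
  {"x": 0,"y": 4,"z": 0,"wx": 0,"wy": 0,"wz": 0,"claw": 5},
  {"x": 0,"y": 5.4,"z": 0,"wx": 0,"wy": 0,"wz": 0,"claw": 5},
  {"x": 0,"y": 6.8,"z": 0,"wx": 0,"wy": 0,"wz": 0,"claw": 5},
  {"x": 0,"y": 7.5,"z": 0,"wx": 0,"wy": 0,"wz": 0,"claw": 5},
  {"x": 0,"y": 7.5,"z": 0,"wx": 0,"wy": 0,"wz": 0,"claw": 5},
])

```text
clock: 41.25
position: [0.4522, 0.1197, 0.0742]
tool_rot: [-3.141, -0.0, -1.641]
force: [-2.1, -0.6, 3.0]
grip_width: 0.0151
```

```bash
python3 -c "
from h import *
grab('wrist','w37');print(bot.observe()['position']);goto([.419,.2095,.12],down(.169))"
```

```text
[0.45260772 0.11965476 0.07420522]
clock 41.30 xyz [-8.73  3.98 -4.58] w [-5.0000e-02 -7.0000e-02 -1.0372e+02] F [-1.63  0.63  2.55] grip 0.0153 rows>=9.7
```

View pics/w37.png

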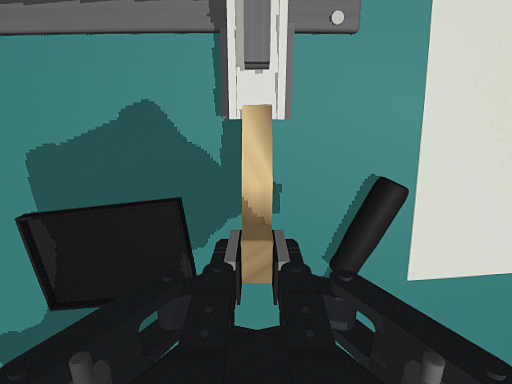

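The wedge is out and the gate tail is down. I'll carry it back to the tray in the same orientation it had.

>>> jog_arm([
  {"x": 0,"y": 0.5,"z": -4.6,"wx": 0,"wy": 0,"wz": 0,"claw": 5},
  {"x": -8.7,"y": 4,"z": -4.6,"wx": 0,"wy": 0,"wz": -103.7,"claw": 5},
  {"x": -8.7,"y": 4,"z": -4.6,"wx": 0,"wy": 0,"wz": -103.7,"claw": 5},
  {"x": -8.7,"y": 4,"z": -4.6,"wx": 0,"wy": 0,"wz": -103.7,"claw": 5},
  {"x": -8.7,"y": 4,"z": -4.6,"wx": 0,"wy": 0,"wz": -103.7,"claw": 5},
  {"x": -8.7,"y": 4,"z": -4.6,"wx": 0,"wy": 0,"wz": -103.7,"claw": 5},
  {"x": -8.7,"y": 4,"z": -4.6,"wx": 0,"wy": 0,"wz": -103.7,"claw": 5},
  {"x": -8.7,"y": 4,"z": -4.6,"wx": 0,"wy": 0,"wz": -103.7,"claw": 5},
  {"x": -8.7,"y": 4,"z": -4.6,"wx": 0,"wy": 0,"wz": -103.7,"claw": 5},
  {"x": -8.7,"y": 4,"z": -4.6,"wx": 0,"wy": 0,"wz": -103.7,"claw": 5},
])

```text
clock: 42.55
position: [0.4191, 0.2092, 0.12]
tool_rot: [3.141, -0.001, 0.052]
force: [0.6, -0.1, -0.9]
grip_width: 0.015
```

```bash
python3 -c "
from h import *
goto([.419,.2095,.022],down(.169))"
```

```text
clock 42.55 xyz [-0.02 -0.04  9.8 ] w [ 0.02 -0.07 -6.7 ] F [ 0.62 -0.09 -0.91] grip 0.0150 rows>=1.6
```

>>> jog_arm([
  {"x": 0,"y": 0,"z": 2,"wx": 0,"wy": 0,"wz": -6.7,"claw": 5},
  {"x": 0,"y": 0,"z": 5,"wx": 0,"wy": 0,"wz": -6.7,"claw": 5},
  {"x": 0,"y": 0,"z": 8,"wx": 0,"wy": 0,"wz": -6.7,"claw": 5},
  {"x": 0,"y": 0,"z": 9.5,"wx": 0,"wy": 0,"wz": -6.7,"claw": 5},
  {"x": 0,"y": 0,"z": 9.8,"wx": 0,"wy": 0,"wz": -6.7,"claw": 5},
  {"x": 0,"y": 0,"z": 9.8,"wx": 0,"wy": 0,"wz": -6.7,"claw": 5},
])

```text
clock: 43.3
position: [0.4195, 0.2093, 0.0225]
tool_rot: [3.141, -0.002, 0.169]
force: [0.1, -0.1, -0.3]
grip_width: 0.0153
```

```bash
python3 -c "
from h import *
s=bot.observe();print(s['position'],s['tool_rot'],s['force']);grab('wrist','w38')"
```

```text
[0.41954812 0.2092999  0.02252803] [ 3.14137245e+00 -1.68673137e-03  1.68880185e-01] [ 0.11487723 -0.06920298 -0.3385726 ]
```

View pics/w38.png

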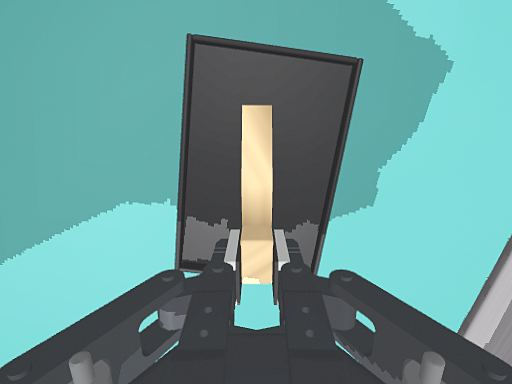

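The wedge is over the tray floor in its original pose. Lowering the last 2 mm and releasing.

>>> jog_arm([
  {"x": 0,"y": 0,"z": 0.2,"wx": 0,"wy": 0,"wz": 0,"claw": 5},
  {"x": 0,"y": 0,"z": 0.22,"wx": 0,"wy": 0,"wz": 0,"claw": 5},
  {"x": 0,"y": 0,"z": 0.22,"wx": 0,"wy": 0,"wz": 0,"claw": 45},
  {"x": 0,"y": 0,"z": 0.22,"wx": 0,"wy": 0,"wz": 0,"claw": 45},
  {"x": 0,"y": 0,"z": 0.22,"wx": 0,"wy": 0,"wz": 0,"claw": 45},
  {"x": 0,"y": 0,"z": -3,"wx": 0,"wy": 0,"wz": 0,"claw": 45},
  {"x": 0,"y": 0,"z": -9,"wx": 0,"wy": 0,"wz": 0,"claw": 45},
  {"x": 0,"y": 0,"z": -15,"wx": 0,"wy": 0,"wz": 0,"claw": 45},
  {"x": 0,"y": 0,"z": -20,"wx": 0,"wy": 0,"wz": 0,"claw": 45},
  {"x": 0,"y": 0,"z": -20,"wx": 0,"wy": 0,"wz": 0,"claw": 45},
])

```text
clock: 44.6
position: [0.4206, 0.2099, 0.226]
tool_rot: [-3.14, -0.008, 0.168]
force: [-0.8, -1.1, -0.8]
grip_width: 0.0386
```

```bash
python3 -c "
from h import *
s=bot.observe();print(s['position'],s['force'],s['grip_width']);grab('wrist','w39');grab('scene','s39');crop('s39',240,180,360,270,6,'c39');goto([.47,.0,.32],down(-.074))"
```

```text
[0.4205996  0.20991937 0.2260149 ] [-0.8369191  -1.13789385 -0.78513126] 0.03863193452204896
clock 44.70 xyz [ 1.52 21.46 -9.71] w [-0.   -0.16 13.89] F [-0.58  0.   -0.56] grip 0.0386 rows>=3.8
```

View pics/w39.png

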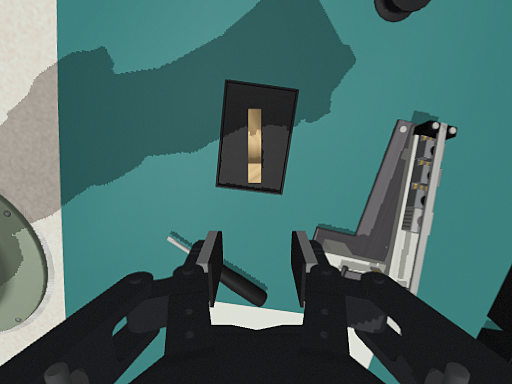

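View pics/c39.png

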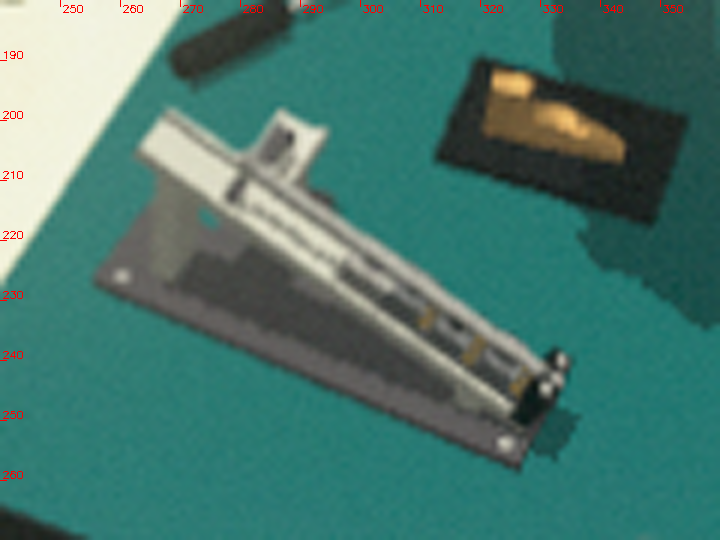

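The wedge lies flat in the tray, and the three sensors and follower are in place. I'll take a closer look at the gate tooth and the row.

>>> jog_arm([
  {"x": 13,"y": 6,"z": -4,"wx": 0,"wy": 0,"wz": 13.9,"claw": 60},
  {"x": 13,"y": 6,"z": -4,"wx": 0,"wy": 0,"wz": 13.9,"claw": 60},
  {"x": 13,"y": 6,"z": -4,"wx": 0,"wy": 0,"wz": 13.9,"claw": 60},
  {"x": 13,"y": 6,"z": -4,"wx": 0,"wy": 0,"wz": 13.9,"claw": 60},
  {"x": 13,"y": 6,"z": -4,"wx": 0,"wy": 0,"wz": 13.9,"claw": 60},
])

```text
clock: 45.32
position: [0.5562, 0.172, 0.2618]
tool_rot: [3.141, -0.0, -0.073]
force: [-0.6, 0.8, 1.1]
grip_width: 0.0511
```

```bash
python3 -c "
from h import *
s=bot.observe();print(s['position']);f=grab('wrist','w40')
for q in [(-56,0,0),(0,0,0),(0,0,8),(188,0,0),(98,0,22),(70,0,22)]: print(q,proj(f,railpt(P0,q)))"
```

```text
[0.556213   0.17197115 0.26176571]
(-56, 0, 0) [304.03521225 267.95202368]
(0, 0, 0) [303.69329348 222.27790721]
(0, 0, 8) [304.81883442 222.57500212]
(188, 0, 0) [302.17938116  75.26563564]
(98, 0, 22) [306.08630122 139.90547052]
(70, 0, 22) [306.34354933 163.36095838]
```

View pics/w40.png

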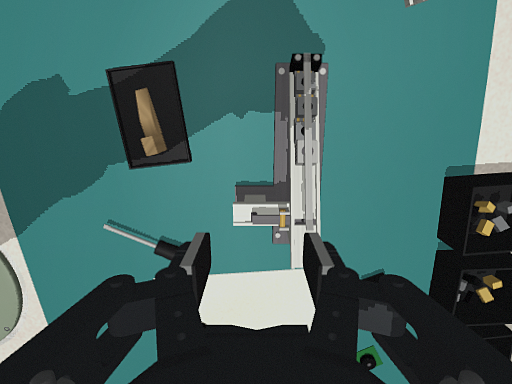

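```bash
python3 -c "
from h import *
crop('w40',225,45,335,170,5,'c40');crop('w40',225,170,335,275,7,'c41');grab('top','t40')"
```

```text
(no output)
```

View pics/c40.png

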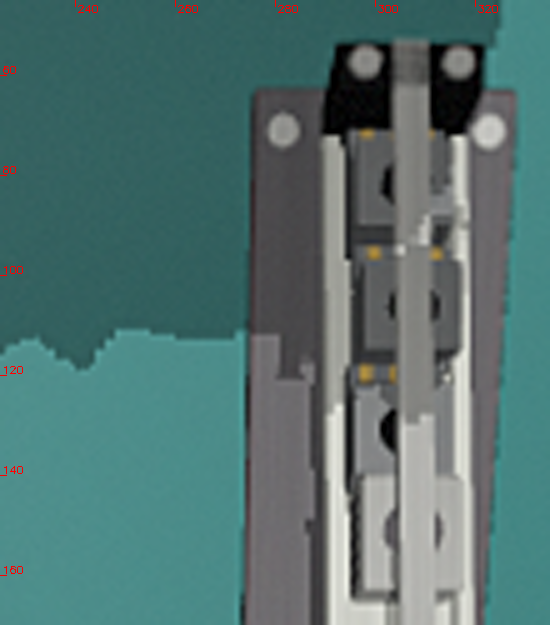

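View pics/c41.png

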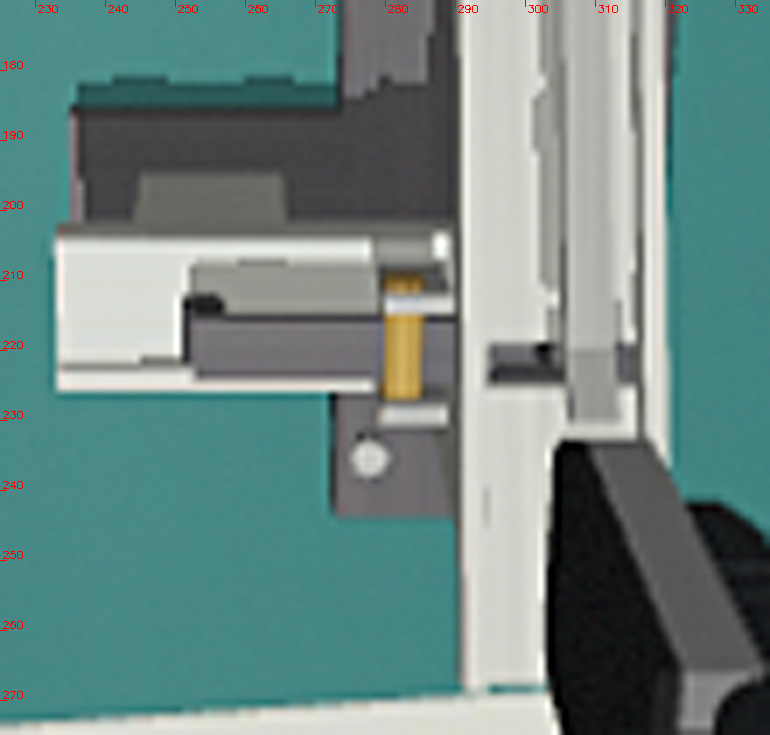

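View pics/t40.png

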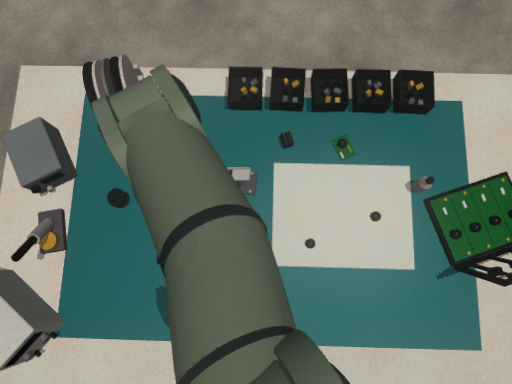

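The gate looks as it did at the start, with the tail down and the tooth shadow in the slot. The row of sensors plus follower is tight against the stop. The mat holds only the two buzzers, and the bystanders are where they were. Handing in.

```bash
python3 -c "
from h import *
s=bot.observe();print(s['clock'],s['force']);print(bot.job_done())"
```

```text
45.425 [ 0.61229003 -0.49528671  0.19780885]
the job is handed in; nothing more can be done
None
```

I refilled the rail and handed the job in at 45.4 s of the 210 s allowed; handing in gives no verdict. I wedged the gate open, parked the follower in the tray, and slid the three sensors that were there down nose first. I then put the follower back behind them, pulled the wedge and laid it back in its tray.

**Last pictures before handing in:**
- **Sensors:** all three sit flat in a tight row against the stop, gold noses facing down the slope.
- **Follower:** it rests on the last sensor. Its front edge is about where a full row of three should put it.
- **Gate:** its tail is down and the tooth looks as it did at the start. I judged this only from the pictures, since there is no reading of the gate joint.
- **Wedge:** it lies flat in the tray, pointing the way it did at the start.
- **Bystanders:** every one I could see was where it started, and the gripper was empty and clear of everything.

**Disagreements:** none of the checks failed. The two wrist-camera fits of the rail differed by about 1.5 mm. Touching both channel walls with the follower put the centre within 0.3 mm of the pose I used.

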